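# Square held to the bearing block

## Robot

A 7-joint arm with a two-finger parallel gripper is mounted at the origin on the work surface. World frame = base frame: x ahead of the robot, y to its left, z up, the work surface at z = 0. Lengths are in m, angles in degrees, forces in N, time in s.
With the tool pointing down it reaches from about 0.425 to 0.875 m from the base axis. Payload 4.7 kg.
Tool frame: the origin (TCP) lies midway between the tips of the shut fingers; the grasp point (between the pads) lies 19 mm behind it; z points along the fingers, y is the line along which they close (so a half turn about z gives the same grasp; the last joint's range is limited). The gripper opens to 87 mm and grips with 3 to 60 N. Pads are 19 mm wide; open, the fingers measure 117 mm over their backs; the gripper's body (75 mm by 190 mm) begins 51 mm behind the grasp point.
Start: joints at [67.443, 18.392, -4.016, 83.108, 1.295, 78.541, -3.26], TCP at [0.258, -0.597, 0.223] pointing down, gripper open.
Joint ranges: [-163.93, 163.93], [-17.29, 119.83], [-79.2, 71.16], [3.27, 140.29], [-89.18, 269.18], [5.43, 117.66], [-154.24, 154.24]. Speed limits (degrees/s): [147.25, 147.25, 180, 180, 180, 180, 180].

## Interface

Orientations are given as [roll, pitch, yaw] about the fixed x, y, z axes, in that order (R = Rz(yaw) Ry(pitch) Rx(roll)).
In Python, from cell import env gives the robot as it stands. The module is installed in compiled form; this text tells all that it offers.
- The arm moves only by the tool step_arm, never from a script. Its argument "rows" is a list of rows, each an object with "angular": the turn, a rotation vector about the tool's x, y, z in units of pi rad (1.0 is pi rad), a list of three; "slide": the shift along the tool's x, y, z in units of 500 mm (1.0 is 500 mm), a list of three; "jaw": the opening, from 0 (shut) to 1 (fully open). A call has 1 to 10 rows; each row shifts and turns the commanded pose from where the row before left it, along the tool's axes as they then stand; what a row does not reach is not made up. A row lasts 1/8 s, in which the tool goes at most 62.5 mm and 10.7 degrees, less where a joint would pass 70% of its speed; a pose out of reach is approached as far as the arm can. A call with a number of a shift or a turn outside -1 to 1 is refused whole. A call with a gripper value outside its range is refused whole. The fingers move at their own pace and stop on an object; "newtons" is the grip in N (left out, the last holds). Time passes only in rows, so rows that do not move let the fingers close. It gives the time, the measured TCP pose, the force, the opening and the grip force at its end, in the units of the state.
- env.get_obs(): the state, without advancing time (a new reading comes with each control period).
- env.read_camera(name): name is "side" or "top"; returns the picture (384x512x3 uint8, red, green, blue); there is no depth.
- env.camera_info(name): a dict with "fx", "fy", "cx", "cy" (pixels), "R" (3x3) and "t" (3): a world point X has camera coordinates R X + t. Camera axes: x right, y down, z forward; pixel columns grow to the right and rows downward; lengths in m; the calibration is good to about 2 mm. A picture is of the moment at which its call begins. camera_info takes no time and is no camera call.
- env.sign_off(): hands the job in; it is judged then, once.
The state is a dict: "time_s": time; "qpos": joint angles; "joint_velocities": joint speeds; "effort": joint torques, N m; "tool_pos": TCP position; "tool_rot": TCP orientation; "force": force on the tool from outside, world axes, zero at the start; "wrist_torque": the same for the moment, N m; "grip_width": finger opening in m; "grasp_force": force on a finger pad.
Only numpy, scipy, OpenCV 4.12 (cv2) and the standard library are available. Lean on these libraries where they do the work, as an engineer would, in place of code of your own. Each camera call takes 0.05 s, during which the arm holds its last target. There are 200 camera calls.

## Task

Check the bolted-down block for square: pick up the engineer's square lying flat on the machine table, stand it upright on the table on its thick stock with the blade straight up, and push it gently against the stop plate on the block's front until it touches, with the end of the stock over the small pin in the plate's middle and pressing it in level. The stock's end and the blade's outer edge must lie flush on the plate; let go, leave the square standing there, and leave the other things lying on the table where they are.

Things in the scene. Friction and masses are not known exactly. Their poses are not given: they have to be found in the camera images.
- square: Bare metal engineer's square, an L, 0.38 to 0.52 kg. Origin: centre of the stock's underside as it lies flat. x runs along the blade to its tip, y along the stock, z across the thickness (up at the start, blade pointing to the robot's right within 0.5 rad). Thick stock: x -15 to 15, y -45 to 45, z 0 to 24 mm. Thin blade: x 15 to 125, y 21 to 45, z 8.5 to 15.5 mm.
- square_heel (a point): Point of the square at (-15, 45, 12) mm: outer end of the stock's foot, mid thickness; axes as square. The stock's end and the blade's outer edge share the plane y = 45 mm. Stood up, x is up, the foot is 24 x 90 mm, the origin 15 mm above the table, and it stands steadily by itself.
- square_tip (a point): Point of the square at (125, 45, 12) mm: tip end of the blade's outer edge, mid thickness; axes as square. 140 mm above the table when stood up; with y then pointing to the stop plate, z points roughly to the robot's left.
- block: Bare steel block, bolted down: 90 x 110 x 50 mm (x, y, z), origin mid underside, on the table. Front (-x) looks at the robot within 0.35 rad. On it, parallel to it, a plain upright stop plate 104 wide, 4 to 48 mm high, clamped so that its face is 57 to 75 mm ahead of the origin: how far differs each time and is not in the state; find it by touch or sight. Bolt heads stand 7 mm above its top.
- pin (a joint): Small spring-loaded brass pin, 8 mm diameter, in the middle of the stop plate, on the block's centre line (block y = 0), 15 mm above the table. How far it is pressed in, m: 0 free, standing 5 mm proud of the plate; 0.005 level with the plate. About 1 N presses it level, less than the friction that holds the standing square.
- spanner: Bystander: flat steel spanner 180 mm long, lying left of the block. Leave alone.
- driver: Bystander: screwdriver about 190 mm long, lying close in front of the robot, under 35 mm high. Leave alone.
- bush: Bystander: brass bush, 44 mm diameter, 28 mm high, standing behind the square. Leave alone.
- collar: Bystander: flat steel collar, 52 mm diameter, 16 mm high, on the left. Leave alone.
- oil: Bystander: yellow oil bottle, 60 mm diameter, 100 mm high, back left. Leave alone.
- bar: Bystander: dark steel bar 120 x 22 x 22 mm at the back right. Leave alone.
Mind the look-alikes: they are no part of the job. There is more than one size of the square; the one meant has the size given above.

How it is judged (in metres and radians):
At the end, for the whole second after the job is handed in: The square stands on its stock, blade within 0.035 rad of vertical, origin 12 to 18 mm high, at rest; flush on the plate: pin pressed in 3.6 to 6.4 mm (5 is level), square to the block within 0.035 rad, heel 53 to 80 mm ahead of the block's middle and within 9 mm of its centre line (angle between square's own x axis and vertical below 0.035 rad and height (world z) of square between 0.012 and 0.018 m and y of square_heel in the frame of block between -0.009 and 0.009 m and value of joint pin between 0.0036 and 0.0064 m and x of square_heel in the frame of block between -0.08 and -0.053 m and angle between the y axis of square and the x axis of block, either way round below 0.035 rad and linear speed of square below 0.01 m/s); the robot touches nothing.
It fails at once if the square is pushed against the block with more than 20 N (contact force between square and block above 20 N).
It fails at once if a bystander (spanner, driver, bush, collar, oil or bar) is moved by more than 30 mm (distance of any of spanner, driver, bush, collar, oil, bar from where it was at the start of the episode above 0.03 m).
It also fails if it takes over 62 s, if anything falls off the work surface, if the arm or the gripper's body presses on something with over 40 N, if the wrist force passes 120 N, or if a joint passes its speed limit or range.

## Working session

There is one attempt and no reset: what is moved stays moved. The work goes in short steps, Python scripts to look and compute and a tool call to move; the robot and the scene stay as the last step left them, time stands still between calls to the robot, and variables do not carry over. Pictures are saved under pics/ and viewed, at most 10 in all, crops included, and the job is handed in when it is done.

Besides the shell and the picture viewer there is one more tool, called after "Request:" in YAML: its name, and indented under it one key for each argument. step_arm: Moves the arm, as the interface text tells. Shifts and turns lie within -1 to 1; 1 stands for 500 mm of shift or pi rad of turn. Its arguments: {"type":"object","properties":{"rows":{"type":"array"},"newtons":{"type":"number"}},"required":["rows"]}

```bash
mkdir -p pics
python3 - <<'E'
from cell import env
import cv2,numpy as np
print(env.get_obs())
for n in("top","side"):
    im=env.read_camera(n); cv2.imwrite(f"pics/{n}0.png",im[:,:,::-1]); print(n,env.camera_info(n))
    np.save(f"{n}0.npy",im)
    cv2.imwrite(f"pics/{n}0b.png",cv2.resize(im[:,:,::-1],(800,600),interpolation=cv2.INTER_CUBIC))
E
```

```text
{'time_s': 0.0, 'qpos': array([67.44086061, 18.43778505, -4.01628157, 83.1755595 ,  1.29633661,
       78.54141366, -3.2622585 ]), 'joint_velocities': array([-0.02843936,  0.02560336,  0.07088443,  0.04010335,  0.03701152,
        0.03069935,  0.0182323 ]), 'effort': array([ 6.20803148e-04, -4.91284811e+01, -4.03308626e-01, -3.12531745e+01,
       -6.37762877e-02,  4.36411088e-02,  1.94163649e-04]), 'tool_pos': array([ 0.25753173, -0.59619265,  0.22147032]), 'tool_rot': array([-1.79890565e+02,  6.92577948e-03,  2.33676302e+01]), 'force': array([ 0.44478093, -0.7041021 ,  0.00262046]), 'wrist_torque': array([ 0.03172405,  0.02982465, -0.0429263 ]), 'grasp_force': 0.0, 'grip_width': 0.08737550123836045}
top {'fx': 482.9150659018402, 'fy': 482.9150659018402, 'cx': 247.0177286771435, 'cy': 190.99863154378238, 'R': array([[-0.02023642, -0.99920349, -0.03439296],
       [-0.98090045,  0.02649844, -0.19269701],
       [ 0.19345489,  0.02983657, -0.98065539]]), 't': array([0.0460575 , 0.4717194 , 1.19804627])}
side {'fx': 378.99425444422644, 'fy': 378.99425444422644, 'cx': 263.69151227877376, 'cy': 187.88175983380162, 'R': array([[-0.94975154, -0.31241095, -0.01927213],
       [-0.2085018 ,  0.67737947, -0.70546726],
       [ 0.23345024, -0.66600034, -0.70848044]]), 't': array([0.45037179, 0.10926706, 0.99900631])}
```

View pics/top0b.png

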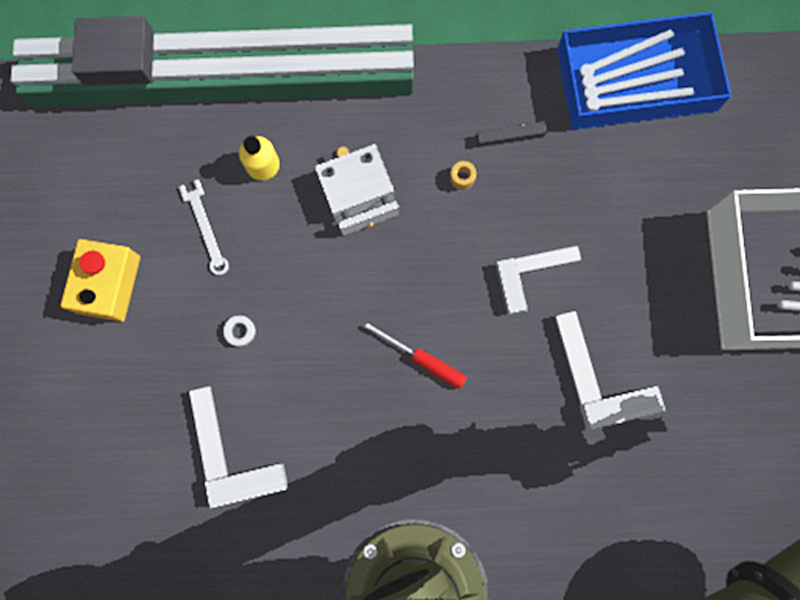

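View pics/side0b.png

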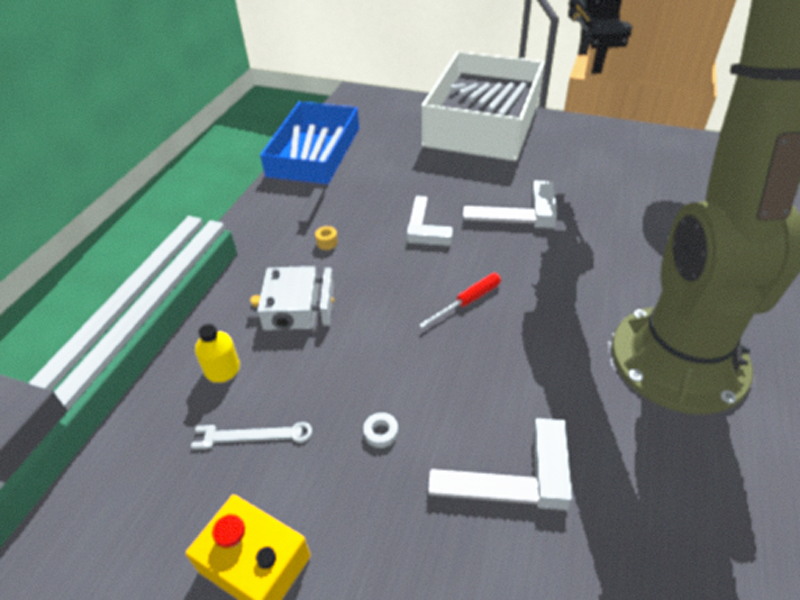

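The top view shows three L-squares. The small one, with its stock at about (512,285) and its blade pointing right to (580,253), is the one meant. The block's pin is at about (371,224). In the side view the square is at (430,225) and the block at (295,297). Next I'll enlarge both.

Run:
```python
import cv2,numpy as np
t=np.load("top0.npy")[:,:,::-1]; s=np.load("side0.npy")[:,:,::-1]
f=lambda im,x,y,w,h:cv2.resize(im[y:y+h,x:x+w],(400,300),interpolation=cv2.INTER_CUBIC)
# 80x60 crops x5
print("tops: sq(305,150) blk(190,90); sides: sq(250,115) blk(150,160), each 80x60 x5")
o=np.vstack([np.hstack([f(t,305,150,80,60),f(t,190,90,80,60)]),np.hstack([f(s,240,115,80,60),f(s,150,160,80,60)])])
cv2.imwrite("pics/crops.png",o)
```

```text
tops: sq(305,150) blk(190,90); sides: sq(250,115) blk(150,160), each 80x60 x5
```

View pics/crops.png

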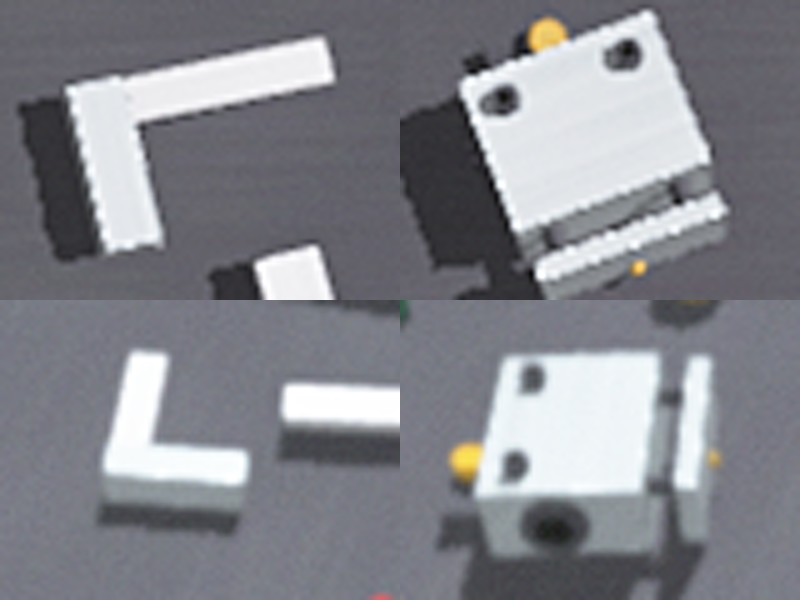

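The crops show the square's stock and blade corners, and the block, plate and pin clearly in both views. I'll refine these corners to sub-pixel and triangulate.

```bash
cat > h.py <<'E'
import cv2,numpy as np
from cell import env
def P(n):
    c=env.camera_info(n); K=np.array([[c["fx"],0,c["cx"]],[0,c["fy"],c["cy"]],[0,0,1]]); return K,np.array(c["R"]),np.array(c["t"])
def ray(n,p,z):
    K,R,t=P(n); d=R.T@np.linalg.solve(K,[p[0],p[1],1]); o=-R.T@t; return o+d*(z-o[2])/d[2]
def tri(a,b):
    M=[K@np.c_[R,t] for K,R,t in (P("top"),P("side"))]
    X=cv2.triangulatePoints(M[0],M[1],np.float64(a).reshape(2,1),np.float64(b).reshape(2,1)); return (X[:3]/X[3]).ravel()
def sub(im,p):
    g=cv2.cvtColor(im,cv2.COLOR_RGB2GRAY); return cv2.cornerSubPix(g,np.float32([[p]]),(2,2),(-1,-1),(3,30,.01)).ravel()
E
python3 - <<'E'
from h import *
t=np.load("top0.npy"); s=np.load("side0.npy")
pts={ "st_heel":((67,90),(103,175),24),"st_end":((105,250),(247,182),24),"st_end_in":((163,243),(248,152),24),"tip_out":((325,38),(130,50),15.5),"tip_in":((335,82),(168,52),15.5),
"b_fl":((60,92),(80,195),50),"b_fr":((252,10),(105,55),50),"b_nr":((312,165),(260,52),50),"b_nl":((117,235),(240,195),50),
"p_l":((141,282),(303,187),48),"p_r":((329,212),(313,57),48),"pin":((240,268),(314,161),15)}
for k,(a,b,z) in pts.items():
    q=k[0] in"bp"
    A=(np.array(a)+.5)/5-.5+((190,90) if q else (305,150)); B=(np.array(b)+.5)/5-.5+((150,160) if q else (240,115))
    A2,B2=(A,B) if k=="pin" else (sub(t,A),sub(s,B))
    if np.abs(A2-A).max()>1.5:A2=A
    if np.abs(B2-B).max()>1.5:B2=B
    print(k,*(np.round(v*1000,1) for v in(tri(A,B),tri(A2,B2),ray("top",A2,z/1000)[:2],ray("side",B2,z/1000)[:2])))
E
```

```text
st_heel [ 535.5 -153.    22.8] [ 534.5 -150.8   29.9] [ 535.4 -151.5] [ 537.8 -157.6]
st_end [ 447.  -168.1   27.1] [ 446.4 -168.5   28.5] [ 447.6 -169. ] [ 447.1 -173.7]
st_end_in [ 451.8 -198.2   26.1] [ 451.7 -196.5   27.4] [ 451.3 -197.1] [ 454.3 -200.8]
tip_out [ 561.2 -290.7   19.5] [ 560.9 -289.2   20.3] [ 562.2 -290.3] [ 562.9 -295.5]
tip_in [ 536.  -294.    21.1] [ 537.3 -294.2   18.4] [ 538.3 -294.9] [ 538.1 -298. ]
b_fl [701.3 151.6  51.5] [702.5 151.9  52. ] [701.1 151.5] [707.7 150.2]
b_fr [742.7  48.   52.8] [742.3  49.2  53.4] [744.4  49.6] [743.5  46.2]
b_nr [656.2  18.1  51.6] [658.5  18.9  51. ] [658.8  18.9] [659.4  17.9]
b_nl [621.8 121.9  46.7] [622.7 124.2  49.6] [623.8 124.4] [620.5 124.6]
p_l [592.9 108.7  49.9] [595.1 111.7  50.6] [597.3 112.3] [593.9 109.7]
p_r [629.5   9.4  48.1] [631.   10.5  48.1] [631.9  10.7] [629.5  10.6]
pin [610.8  58.6  14.8] [610.8  58.6  14.8] [611.1  58.6] [610.1  58.8]
```

```bash
cat >> h.py <<'E'
from scipy.spatial.transform import Rotation as Ro
def tool(yaw,tilt):
    """tool y along (cos yaw,sin yaw); tilt from straight down: + points to left, - to right (deg)"""
    c,s=np.cos(np.radians(yaw)),np.sin(np.radians(yaw)); y=np.array([c,s,0]); l=np.array([-s,c,0])
    a=np.radians(tilt); z=np.sin(a)*l-np.cos(a)*np.array([0,0,1.]); return np.c_[np.cross(y,z),y,z]
def plan(A,B,n):
    """n equal rows (turn, slide) taking pose A=(p,R) to B"""
    Rr=A[1].T@B[1]; w=Ro.from_matrix(Rr).as_rotvec()/n; p=A[1].T@(np.array(B[0])-A[0])
    S=sum(Ro.from_rotvec(w*k).as_matrix() for k in range(n)); s=np.linalg.solve(S,p)
    print("n",n,"angular",np.round(w/np.pi,4),"deg",np.round(np.degrees(np.linalg.norm(w)),1),"slide",np.round(s/.5,4))
def now():
    o=env.get_obs(); R=Ro.from_euler("xyz",o["tool_rot"],degrees=True).as_matrix(); return np.array(o["tool_pos"]),R
G=np.array([.5428,-.2526,.012]); SY=11
E
python3 - <<'E'
from h import *
p,R=now(); R1=tool(SY,20); T=G+.0064*R1[:,2]; pre=T-.12*R1[:,2]; print(pre,T)
a=pre.copy(); a[2]=.27
plan((p,R),(a,R),9); plan((a,R),(a,R1),10); plan((a,R1),(pre,R1),3); plan((pre,R1),(T,R1),4)
E
```

```text
[ 0.5502136  -0.29073964  0.11874908] [ 0.54238233 -0.25045129  0.00598597]
n 9 angular [0. 0. 0.] deg 0.0 slide [ 0.0866 -0.0366 -0.0107]
n 10 angular [ 0.0075  0.0093 -0.0427] deg 8.0 slide [0. 0. 0.]
n 3 angular [0. 0. 0.] deg 0.0 slide [-0.0345  0.      0.0948]
n 4 angular [0. 0. 0.] deg 0.0 slide [ 0.   -0.    0.06]
```

Request:
step_arm:
  rows:
    - {"angular":[0,0,0],"slide":[0.087,-0.037,-0.01],"jaw":1}
    - {"angular":[0,0,0],"slide":[0.087,-0.037,-0.01],"jaw":1}
    - {"angular":[0,0,0],"slide":[0.087,-0.037,-0.01],"jaw":1}
    - {"angular":[0,0,0],"slide":[0.087,-0.037,-0.01],"jaw":1}
    - {"angular":[0,0,0],"slide":[0.087,-0.037,-0.01],"jaw":1}
    - {"angular":[0,0,0],"slide":[0.087,-0.037,-0.01],"jaw":1}
    - {"angular":[0,0,0],"slide":[0.087,-0.037,-0.01],"jaw":1}
    - {"angular":[0,0,0],"slide":[0.087,-0.037,-0.01],"jaw":1}
    - {"angular":[0,0,0],"slide":[0.087,-0.037,-0.01],"jaw":1}

```text
time_s: 1.23
tool_pos: [0.5518, -0.2874, 0.2672]
tool_rot: [-180.0, 0.0, 23.4]
force: [0.2, -0.8, 0.3]
grip_width: 0.0868
grasp_force: 0.0
```

Request:
step_arm:
  rows:
    - {"angular":[0.0075,0.0093,-0.0427],"slide":[0,0,0],"jaw":1}
    - {"angular":[0.0075,0.0093,-0.0427],"slide":[0,0,0],"jaw":1}
    - {"angular":[0.0075,0.0093,-0.0427],"slide":[0,0,0],"jaw":1}
    - {"angular":[0.0075,0.0093,-0.0427],"slide":[0,0,0],"jaw":1}
    - {"angular":[0.0075,0.0093,-0.0427],"slide":[0,0,0],"jaw":1}
    - {"angular":[0.0075,0.0093,-0.0427],"slide":[0,0,0],"jaw":1}
    - {"angular":[0.0075,0.0093,-0.0427],"slide":[0,0,0],"jaw":1}
    - {"angular":[0.0075,0.0093,-0.0427],"slide":[0,0,0],"jaw":1}
    - {"angular":[0.0075,0.0093,-0.0427],"slide":[0,0,0],"jaw":1}
    - {"angular":[0.0075,0.0093,-0.0427],"slide":[0,0,0],"jaw":1}

```text
time_s: 2.48
tool_pos: [0.5508, -0.2888, 0.2669]
tool_rot: [-180.0, -20.0, 101.3]
force: [0.1, -0.3, 0.4]
grip_width: 0.0868
grasp_force: 0.0
```

Run:
```python
from h import *
p,R=now(); R1=tool(SY,20); T=G+.0064*R1[:,2]; pre=T-.06*R1[:,2]; print(p,env.get_obs()["qpos"],env.get_obs()["tool_rot"])
plan((p,R),(pre,R1),5)
```

```text
[ 0.55075155 -0.28884108  0.26694249] [ 52.2957962   27.60583696 -28.12062691  70.76779706  -3.27126563
  96.71077388  36.84217872] [-179.98537398  -19.99291904  101.28102346]
n 5 angular [-0.0001  0.      0.0003] deg 0.1 slide [-0.0209 -0.0003  0.0795]
```

Request:
step_arm:
  rows:
    - {"angular":[0,0,0],"slide":[-0.021,0,0.0795],"jaw":1}
    - {"angular":[0,0,0],"slide":[-0.021,0,0.0795],"jaw":1}
    - {"angular":[0,0,0],"slide":[-0.021,0,0.0795],"jaw":1}
    - {"angular":[0,0,0],"slide":[-0.021,0,0.0795],"jaw":1}
    - {"angular":[0,0,0.0015],"slide":[-0.021,0,0.0795],"jaw":1}
    - {"angular":[0,0,0],"slide":[0,0,0],"jaw":0.6}

```text
time_s: 3.22
tool_pos: [0.5447, -0.2691, 0.0593]
tool_rot: [-179.5, -20.2, 100.7]
force: [-0.6, -0.3, -0.0]
grip_width: 0.0826
grasp_force: 0.0
```

Run:
```python
from h import *
p,R=now(); R1=tool(SY,20); T=G+.0064*R1[:,2]; print(p,env.get_obs()["tool_rot"])
plan((p,R),(T,R1),3)
np.save("t1.npy",env.read_camera("top"));im=env.read_camera("side")
a=np.load("t1.npy")[130:220,290:410]
b=im[100:190,220:340]
cv2.imwrite("pics/c1.png",cv2.resize(np.hstack([a,b]),(800,300),interpolation=cv2.INTER_CUBIC)[:,:,::-1])
```

```text
[ 0.54472478 -0.26909032  0.05926346] [-179.53542911  -20.22400749  100.68415785]
n 3 angular [-0.0007 -0.0004 -0.0005] deg 0.2 slide [-0.0005  0.001   0.0376]
```

View pics/c1.png

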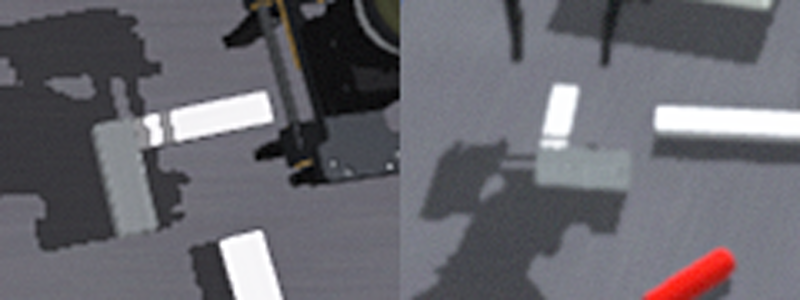

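The open fingers straddle the blade: at (515) and (605) in the side crop, with the blade centred at about 563. I'll go down and grip.

Request:
step_arm:
  rows:
    - {"angular":[0,0,0],"slide":[0,0,0.0375],"jaw":0.6}
    - {"angular":[0,0,0],"slide":[0,0,0.0375],"jaw":0.6}
    - {"angular":[0,0,0],"slide":[0,0,0.0375],"jaw":0.6}
    - {"angular":[0,0,0],"slide":[0,0,0],"jaw":0.6}

```text
time_s: 3.82
tool_pos: [0.5424, -0.2501, 0.008]
tool_rot: [-179.7, -20.1, 100.8]
force: [0.5, 0.5, -0.1]
grip_width: 0.0527
grasp_force: 0.0
```

Request:
step_arm:
  newtons: 50
  rows:
    - {"angular":[0,0,0],"slide":[0,0,0],"jaw":0}
    - {"angular":[0,0,0],"slide":[0,0,0],"jaw":0}
    - {"angular":[0,0,0],"slide":[0,0,0],"jaw":0}
    - {"angular":[0,0,0],"slide":[0,0,0],"jaw":0}
    - {"angular":[0,0,0],"slide":[0,0,0],"jaw":0}

```text
time_s: 4.45
tool_pos: [0.5438, -0.2522, 0.0101]
tool_rot: [-179.9, -19.9, 100.8]
force: [-0.9, -0.1, 0.7]
grip_width: 0.0231
grasp_force: 50.0
```

Request:
step_arm:
  rows:
    - {"angular":[0,0,0],"slide":[0,0,0],"jaw":0.4}
    - {"angular":[0,0,0],"slide":[0,0,0],"jaw":0.4}
    - {"angular":[0,0,0],"slide":[0,0,0],"jaw":0.4}

```text
time_s: 4.82
tool_pos: [0.5439, -0.2518, 0.0099]
tool_rot: [-179.9, -19.9, 100.8]
force: [0.1, 0.1, 0.1]
grip_width: 0.0339
grasp_force: 0.0
```

Request:
step_arm:
  rows:
    - {"angular":[0,0,0],"slide":[0,0,0.008],"jaw":0.4}
    - {"angular":[0,0,0],"slide":[0,0,0],"jaw":0.4}
    - {"angular":[0,0,0],"slide":[0,0,0],"jaw":0.4}

```text
time_s: 5.2
tool_pos: [0.5436, -0.2505, 0.0061]
tool_rot: [-179.9, -19.9, 100.8]
force: [0.4, 0.2, 0.8]
grip_width: 0.0347
grasp_force: 0.0
```

Request:
step_arm:
  newtons: 55
  rows:
    - {"angular":[0,0,0],"slide":[0,0,0.003],"jaw":0.4}
    - {"angular":[0,0,0],"slide":[0,0,0],"jaw":0.4}
    - {"angular":[0,0,0],"slide":[0,0,0],"jaw":0}
    - {"angular":[0,0,0],"slide":[0,0,0],"jaw":0}
    - {"angular":[0,0,0],"slide":[0,0,0],"jaw":0}
    - {"angular":[0,0,0],"slide":[0,0,0],"jaw":0}

```text
time_s: 5.95
tool_pos: [0.5434, -0.2502, 0.0048]
tool_rot: [-179.9, -19.9, 100.8]
force: [-1.1, -0.5, 0.4]
grip_width: 0.0228
grasp_force: 55.0
```

Request:
step_arm:
  rows:
    - {"angular":[0,0,0],"slide":[0.01,0,-0.028],"jaw":0}
    - {"angular":[0,0,0],"slide":[0.02,0,-0.056],"jaw":0}
    - {"angular":[0,0,0],"slide":[0.02,0,-0.056],"jaw":0}
    - {"angular":[0,0,0],"slide":[0.02,0,-0.056],"jaw":0}
    - {"angular":[0,0,0],"slide":[0.02,0,-0.056],"jaw":0}
    - {"angular":[0,0,0],"slide":[0.02,0,-0.056],"jaw":0}
    - {"angular":[0,0,0],"slide":[0.02,0,-0.056],"jaw":0}
    - {"angular":[0,0,0],"slide":[0.02,0,-0.056],"jaw":0}

```text
time_s: 6.95
tool_pos: [0.5439, -0.2509, 0.2289]
tool_rot: [-179.9, -19.8, 100.8]
force: [-0.4, -0.3, -4.6]
grip_width: 0.0231
grasp_force: 55.0
```

```bash
cat >> h.py <<'E'
def H(p,R): M=np.eye(4); M[:3,:3]=R; M[:3,3]=p; return M
def bdir(yaw): c,s=np.cos(np.radians(yaw)),np.sin(np.radians(yaw)); return np.array([c,s,0]),np.array([-s,c,0])
u,l=bdir(SY); S0=H([.4942,-.1754,0],np.c_[-l,u,[0,0,1]])
TG=H([.5434,-.2502,.0048],Ro.from_euler("xyz",[-179.9,-19.9,100.8],degrees=True).as_matrix())
REL=np.linalg.inv(S0)@TG
BY=19.5; PIN=np.array([.6109,.0586,.015])
def stood(back,up,yaw=BY,side=0.):
    """tool pose with the square upright, heel 'back' m before the plate, 'up' m above the table"""
    bx,by=bdir(yaw); o=PIN+.005*bx-(.045+back)*bx+(side-.012)*by; o[2]=.015+up
    M=H(o,np.c_[[0,0,1],bx,by])@REL; return M[:3,3],M[:3,:3]
E
python3 - <<'E'
from h import *
p,R=now(); print(p,env.get_obs()["tool_rot"],env.get_obs()["force"])
q,Rq=stood(.06,.05); print(q,Ro.from_matrix(Rq).as_euler("xyz",degrees=True))
m=np.array([.52,-.15,.26]); plan((p,R),(m,Rq),10); plan((m,Rq),(q,Rq),5)
im=env.read_camera("side"); cv2.imwrite("pics/s2.png",im[:,:,::-1])
E
```

```text
[ 0.54389465 -0.25094591  0.22889985] [-179.88160799  -19.84744771  100.77720751] [-0.43041453 -0.30303255 -4.64707552]
[0.55111127 0.02978959 0.14781352] [179.51243885  70.09903574 108.94752434]
n 10 angular [-0.0024 -0.0499 -0.0047] deg 9.0 slide [ 0.0191  0.0007 -0.0146]
n 5 angular [0. 0. 0.] deg 0.0 slide [ 0.064   0.0355 -0.0446]
```

View pics/s2.png

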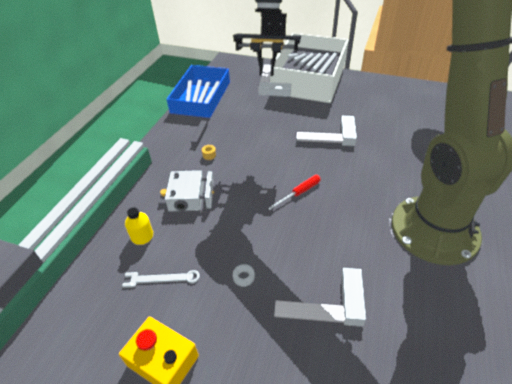

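The square is lifted and held almost level, with its stock at about (278,88). Now I'll rotate it upright.

Request:
step_arm:
  rows:
    - {"angular":[-0.0024,-0.05,-0.0047],"slide":[0.019,0.0007,-0.0146],"jaw":0}
    - {"angular":[-0.0024,-0.05,-0.0047],"slide":[0.019,0.0007,-0.0146],"jaw":0}
    - {"angular":[-0.0024,-0.05,-0.0047],"slide":[0.019,0.0007,-0.0146],"jaw":0}
    - {"angular":[-0.0024,-0.05,-0.0047],"slide":[0.019,0.0007,-0.0146],"jaw":0}
    - {"angular":[-0.0024,-0.05,-0.0047],"slide":[0.019,0.0007,-0.0146],"jaw":0}
    - {"angular":[-0.0024,-0.05,-0.0047],"slide":[0.019,0.0007,-0.0146],"jaw":0}

```text
time_s: 7.75
tool_pos: [0.532, -0.1936, 0.2676]
tool_rot: [177.8, 34.4, 104.8]
force: [-1.0, -0.7, -5.0]
grip_width: 0.0231
grasp_force: 55.0
```

```bash
python3 -c "
from h import *
p,R=now();o=env.get_obs();print(p,o['tool_rot'],o['qpos'])
q,Rq=stood(.06,.05); plan((p,R),([.52,-.15,.26],Rq),5)"
```

```text
[ 0.53199205 -0.19358597  0.26757303] [177.79174948  34.42732197 104.77346011] [ 36.06470972  -2.70783464 -38.29906177 108.64372779  34.32942327
  66.87760287   1.12998796]
n 5 angular [-0.0019 -0.0395 -0.0038] deg 7.2 slide [ 0.0144  0.0006 -0.0118]
```

Request:
step_arm:
  rows:
    - {"angular":[-0.002,-0.0395,-0.0038],"slide":[0.0144,0.0006,-0.0118],"jaw":0}
    - {"angular":[-0.002,-0.0395,-0.0038],"slide":[0.0144,0.0006,-0.0118],"jaw":0}
    - {"angular":[-0.002,-0.0395,-0.0038],"slide":[0.0144,0.0006,-0.0118],"jaw":0}
    - {"angular":[-0.002,-0.0395,-0.0038],"slide":[0.0144,0.0006,-0.0118],"jaw":0}
    - {"angular":[-0.002,-0.0395,-0.0038],"slide":[0.0144,0.0006,-0.0118],"jaw":0}
    - {"angular":[0,0,0],"slide":[0,0,0],"jaw":0}

```text
time_s: 8.5
tool_pos: [0.5196, -0.1496, 0.2551]
tool_rot: [-179.4, 69.4, 110.2]
force: [0.5, -0.0, -4.4]
grip_width: 0.0233
grasp_force: 55.0
```

```bash
python3 -c "
from h import *
p,R=now();o=env.get_obs();print(p,o['tool_rot'],o['qpos'])
q,Rq=stood(.06,.05); plan((p,R),(q,Rq),7);print(q)"
```

```text
[ 0.51956305 -0.14961337  0.25513289] [-179.37799971   69.39825453  110.24249742] [ 22.2093624   10.68485626 -51.4564235  122.80880053  74.91419652
  88.79446697 -41.43216281]
n 7 angular [ 0.0001 -0.0006  0.0004] deg 0.1 slide [ 0.0444  0.0257 -0.0318]
[0.55111127 0.02978959 0.14781352]
```

Request:
step_arm:
  rows:
    - {"angular":[0,-0.0006,0],"slide":[0.0444,0.0257,-0.0318],"jaw":0}
    - {"angular":[0,-0.0006,0],"slide":[0.0444,0.0257,-0.0318],"jaw":0}
    - {"angular":[0,-0.0006,0],"slide":[0.0444,0.0257,-0.0318],"jaw":0}
    - {"angular":[0,-0.0006,0],"slide":[0.0444,0.0257,-0.0318],"jaw":0}
    - {"angular":[0,-0.0006,0],"slide":[0.0444,0.0257,-0.0318],"jaw":0}
    - {"angular":[0,-0.0006,0],"slide":[0.0444,0.0257,-0.0318],"jaw":0}
    - {"angular":[0,-0.0006,0],"slide":[0.0444,0.0257,-0.0318],"jaw":0}
    - {"angular":[0,0,0],"slide":[0,0,0],"jaw":0}
    - {"angular":[0,0,0],"slide":[0,0,0],"jaw":0}

```text
time_s: 9.62
tool_pos: [0.554, 0.026, 0.1529]
tool_rot: [179.2, 70.5, 108.6]
force: [-0.6, -0.7, -4.0]
grip_width: 0.0232
grasp_force: 55.0
```

Run:
```python
from h import *
p,R=now();o=env.get_obs();print(p,o['tool_rot'],o['qpos'],o["force"])
q,Rq=stood(.06,.05); plan((p,R),(q,Rq),1)
t=env.read_camera("top"); s=env.read_camera("side"); np.save("t3.npy",t); np.save("s3.npy",s)
f=lambda im,x,y:cv2.resize(im[y:y+150,x:x+150],(400,400),interpolation=cv2.INTER_CUBIC)
cv2.imwrite("pics/c3.png",np.hstack([f(t,170,80),f(s,150,100)])[:,:,::-1])
```

```text
[0.55404589 0.02602277 0.15292582] [179.2112859   70.51458698 108.55334276] [ -1.44080417  39.38754763 -48.69400144 108.61423329  78.16427804
 110.00951245 -59.08757512] [-0.61759471 -0.69119567 -3.97443795]
n 1 angular [-0.0004  0.0023 -0.0007] deg 0.4 slide [ 0.0126 -0.0031 -0.0051]
```

View pics/c3.png

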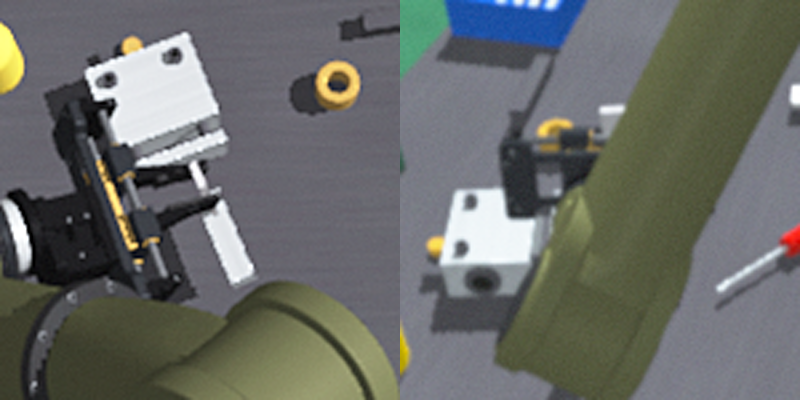

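The square hangs upright below the hand, with its stock top at about (232,250) in the left crop, about 60 mm from the plate at (185,145). I'll lower it to the table.

```bash
python3 -c "
from h import *
A=now(); plan(A,stood(.06,.008),5); plan(stood(.06,.008),stood(.06,.0),8);print(stood(.06,0)[0])"
```

```text
n 5 angular [-0.0001  0.0005 -0.0002] deg 0.1 slide [ 0.0185 -0.0006  0.0046]
n 8 angular [0. 0. 0.] deg 0.0 slide [ 0.0019 -0.      0.0007]
[0.55111127 0.02978959 0.09781352]
```

Request:
step_arm:
  rows:
    - {"angular":[0,0.0005,0],"slide":[0.0185,-0.0006,0.0046],"jaw":0}
    - {"angular":[0,0.0005,0],"slide":[0.0185,-0.0006,0.0046],"jaw":0}
    - {"angular":[0,0.0005,0],"slide":[0.0185,-0.0006,0.0046],"jaw":0}
    - {"angular":[0,0.0005,0],"slide":[0.0185,-0.0006,0.0046],"jaw":0}
    - {"angular":[0,0.0005,0],"slide":[0.0185,-0.0006,0.0046],"jaw":0}
    - {"angular":[0,0,0],"slide":[0,0,0],"jaw":0}
    - {"angular":[0,0,0],"slide":[0,0,0],"jaw":0}

```text
time_s: 10.6
tool_pos: [0.5508, 0.031, 0.1048]
tool_rot: [179.4, 70.2, 108.9]
force: [-0.2, 0.1, -5.1]
grip_width: 0.023
grasp_force: 55.0
```

Request:
step_arm:
  rows:
    - {"angular":[0,0,0],"slide":[0.004,0,0.0014],"jaw":0}
    - {"angular":[0,0,0],"slide":[0.004,0,0.0014],"jaw":0}
    - {"angular":[0,0,0],"slide":[0,0,0],"jaw":0}

```text
time_s: 10.98
tool_pos: [0.5507, 0.0309, 0.1004]
tool_rot: [179.4, 70.1, 108.9]
force: [0.2, -0.3, -3.9]
grip_width: 0.0233
grasp_force: 55.0
```

Request:
step_arm:
  rows:
    - {"angular":[0,0,0],"slide":[0.002,0,0.0007],"jaw":0}
    - {"angular":[0,0,0],"slide":[0.002,0,0.0007],"jaw":0}
    - {"angular":[0,0,0],"slide":[0,0,0],"jaw":0}

```text
time_s: 11.35
tool_pos: [0.5507, 0.031, 0.0982]
tool_rot: [179.4, 70.1, 108.9]
force: [0.2, 0.3, -4.3]
grip_width: 0.0232
grasp_force: 55.0
```

Request:
step_arm:
  rows:
    - {"angular":[0,0,0],"slide":[0.002,0,0.0007],"jaw":0}
    - {"angular":[0,0,0],"slide":[0.002,0,0.0007],"jaw":0}
    - {"angular":[0,0,0],"slide":[0,0,0],"jaw":0}

```text
time_s: 11.72
tool_pos: [0.5509, 0.0308, 0.0975]
tool_rot: [179.2, 70.3, 108.7]
force: [-0.7, -0.5, 2.5]
grip_width: 0.0231
grasp_force: 55.0
```

Run:
```python
from h import *
t=env.read_camera("top"); np.save("t4.npy",t)
cv2.imwrite("pics/c4.png",cv2.resize(t[110:200,210:300],(800,800),interpolation=cv2.INTER_CUBIC)[:600,:,::-1])
```

```text
(no output)
```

View pics/c4.png

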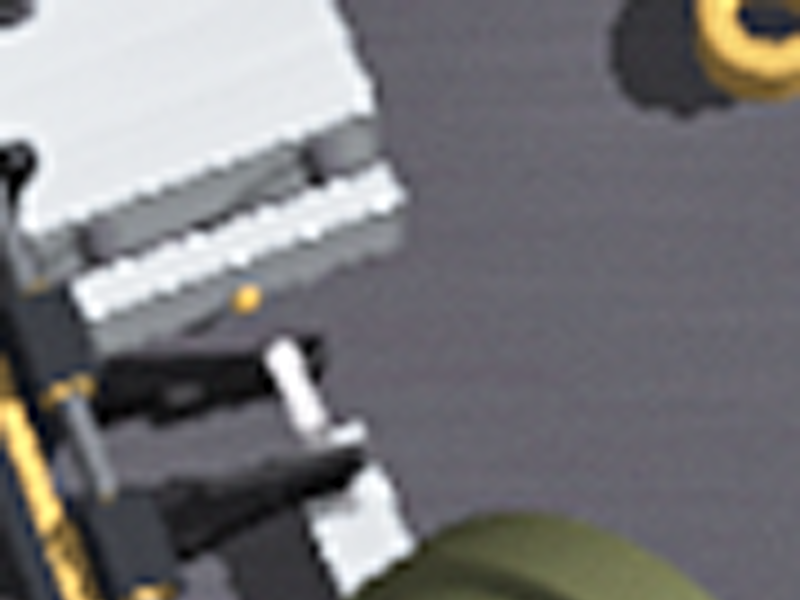

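Run:
```python
from h import *
f=lambda p,z:ray("top",(np.array(p)+.5)/8.889-.5+(210,110),z)*1000
bx,by=bdir(BY)
for n,p,z in [("stR1",(362,430),.03),("stR2",(412,545),.03),("stL1",(308,520),.03),("stL2",(347,592),.03),("blR_far",(300,337),.14),("blL_far",(265,350),.14),("blR_near",(327,430),.14),("pin",(247,298),.015),("plR",(405,195),.048),("plL",(92,320),.048)]:
    X=f(p,z); d=X-PIN*1000; print(n,X.round(1),"along",round(d@bx,1),"lat",round(d@by,1))
```

```text
stR1 [564.9  25.   30. ] along -54.5 lat -16.4
stR2 [529.3  10.9  30. ] along -92.8 lat -17.7
stL1 [537.8  41.6  30. ] along -74.6 lat 8.4
stL2 [515.6  30.5  30. ] along -99.2 lat 5.3
blR_far [562.   38.9 140. ] along -52.6 lat -2.3
blL_far [558.6  48.5 140. ] along -52.6 lat 7.9
blR_near [535.6  32.1 140. ] along -79.8 lat 0.1
pin [611.4  59.3  15. ] along 0.7 lat 0.5
plR [631.7  10.3  48. ] along 3.5 lat -52.5
plL [596.1 103.7  48. ] along 1.1 lat 47.5
```

Request:
step_arm:
  rows:
    - {"angular":[0,0,0],"slide":[0,0,0],"jaw":0.45}
    - {"angular":[0,0,0],"slide":[0,0,0],"jaw":0.45}
    - {"angular":[0,0,0],"slide":[0,0,0],"jaw":0.45}
    - {"angular":[0,0,0],"slide":[0,0,0],"jaw":0.45}
    - {"angular":[0,0,0],"slide":[0,0,0],"jaw":0.45}

```text
time_s: 12.4
tool_pos: [0.5507, 0.031, 0.0961]
tool_rot: [179.4, 70.1, 108.9]
force: [0.1, -0.1, -0.0]
grip_width: 0.039
grasp_force: 0.0
```

Run:
```python
from h import *
t=env.read_camera("top"); np.save("t5.npy",t)
cv2.imwrite("pics/c5.png",cv2.resize(t[110:200,210:300],(800,800),interpolation=cv2.INTER_CUBIC)[:600,:,::-1])
```

```text
(no output)
```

View pics/c5.png

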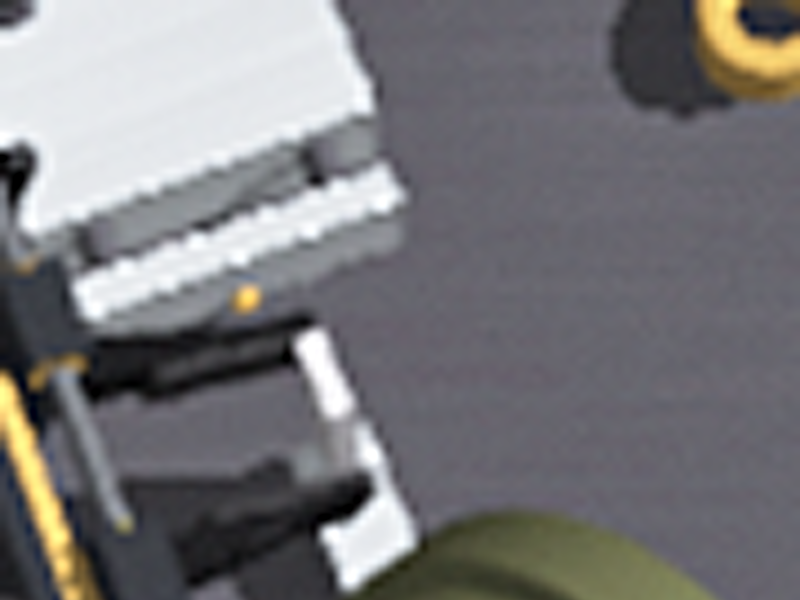

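The square now stands on its own. The blade end's far corners are at (293,342) and (325,328), and the near right corner is at (357,410). The stock's right edge runs to (418,545).

```bash
cat > m.py <<'E'
from h import *
f=lambda p,z:ray("top",(np.array(p)+.5)/8.889-.5+(210,110),z)*1000
bx,by=bdir(BY)
def show(L):
  for n,p,z in L:
    X=f(p,z); d=X-PIN*1000; print(n,X.round(1),"along",round(d@bx,1),"lat",round(d@by,1))
E
python3 - <<'E'
from m import *
show([("stR1",(368,420),.03),("stR2",(418,545),.03),("stL2",(345,592),.03),("blR_far",(325,328),.14),("blL_far",(293,342),.14),("blR_near",(357,410),.14),("blL_near",(325,422),.14)])
A=now(); 
print(A[0])
E
```

```text
stR1 [568.   23.1  30. ] along -52.3 lat -19.1
stR2 [529.3   9.1  30. ] along -93.4 lat -19.4
stL2 [515.6  31.1  30. ] along -99.0 lat 5.8
blR_far [564.4  32.  140. ] along -52.7 lat -9.5
blL_far [560.7  40.8 140. ] along -53.3 lat 0.0
blR_near [541.   23.8 140. ] along -77.5 lat -9.5
blL_near [537.9  32.6 140. ] along -77.5 lat -0.2
[0.55069196 0.03101006 0.09614589]
```

Run:
```python
from h import *
p,R=now(); bx,by=bdir(BY)
for n,d in [("up10",np.array([0,0,.01])),("fwd10",.01*bx),("left10",.01*by)]: print(n,(R.T@d/.5).round(5))
```

```text
up10 [-1.881e-02  7.000e-05 -6.790e-03]
fwd10 [7.e-05 2.e-02 0.e+00]
left10 [ 6.790e-03 -2.000e-05 -1.881e-02]
```

Request:
step_arm:
  newtons: 40
  rows:
    - {"angular":[0,0,0],"slide":[0,0,0],"jaw":0}
    - {"angular":[0,0,0],"slide":[0,0,0],"jaw":0}
    - {"angular":[0,0,0],"slide":[0,0,0],"jaw":0}
    - {"angular":[0,0,0],"slide":[0,0,0],"jaw":0}

```text
time_s: 12.95
tool_pos: [0.5509, 0.031, 0.0962]
tool_rot: [179.4, 70.1, 108.8]
force: [-0.3, -0.6, -0.6]
grip_width: 0.0225
grasp_force: 40.0
```

Request:
step_arm:
  rows:
    - {"angular":[0,0,0],"slide":[-0.0094,0,-0.0034],"jaw":0}
    - {"angular":[0,0,0],"slide":[0.0037,0,-0.0103],"jaw":0}
    - {"angular":[0,0,0],"slide":[0,0.021,0],"jaw":0}
    - {"angular":[0,0,0],"slide":[0,0.021,0],"jaw":0}
    - {"angular":[0,0,0],"slide":[0,0.021,0],"jaw":0}
    - {"angular":[0,0,0],"slide":[0,0.016,0],"jaw":0}
    - {"angular":[0,0,0],"slide":[0,0,0],"jaw":0}
    - {"angular":[0,0,0],"slide":[0,0,0],"jaw":0}

```text
time_s: 13.95
tool_pos: [0.5858, 0.0492, 0.1012]
tool_rot: [179.5, 70.1, 109.0]
force: [-0.2, -0.0, -4.4]
grip_width: 0.0228
grasp_force: 40.0
```

Request:
step_arm:
  rows:
    - {"angular":[0,0,0],"slide":[0.003,0,0.001],"jaw":0}
    - {"angular":[0,0,0],"slide":[0.003,0,0.001],"jaw":0}
    - {"angular":[0,0,0],"slide":[0,0,0],"jaw":0}
    - {"angular":[0,0,0],"slide":[0,0,0],"jaw":0}

```text
time_s: 14.45
tool_pos: [0.5861, 0.0494, 0.0982]
tool_rot: [179.4, 70.1, 108.9]
force: [0.7, 0.2, -4.5]
grip_width: 0.0228
grasp_force: 40.0
```

Lifted clean. Now lowering the last 2 mm.

Request:
step_arm:
  rows:
    - {"angular":[0,0,0],"slide":[0.002,0,0.0007],"jaw":0}
    - {"angular":[0,0,0],"slide":[0.002,0,0.0007],"jaw":0}
    - {"angular":[0,0,0],"slide":[0,0,0],"jaw":0}
    - {"angular":[0,0,0],"slide":[0,0,0],"jaw":0}

```text
time_s: 14.95
tool_pos: [0.5864, 0.0495, 0.0966]
tool_rot: [179.3, 70.2, 108.8]
force: [1.3, 0.9, -0.9]
grip_width: 0.0228
grasp_force: 40.0
```

Run:
```python
from h import *
print(now()[0],env.get_obs()["force"])
t=env.read_camera("top")
cv2.imwrite("pics/c6.png",cv2.resize(t[110:200,210:300],(800,800),interpolation=cv2.INTER_CUBIC)[:600,:,::-1])
```

```text
[0.5863922  0.04950497 0.09657783] [ 1.26832927  0.89987509 -0.8981979 ]
```

View pics/c6.png

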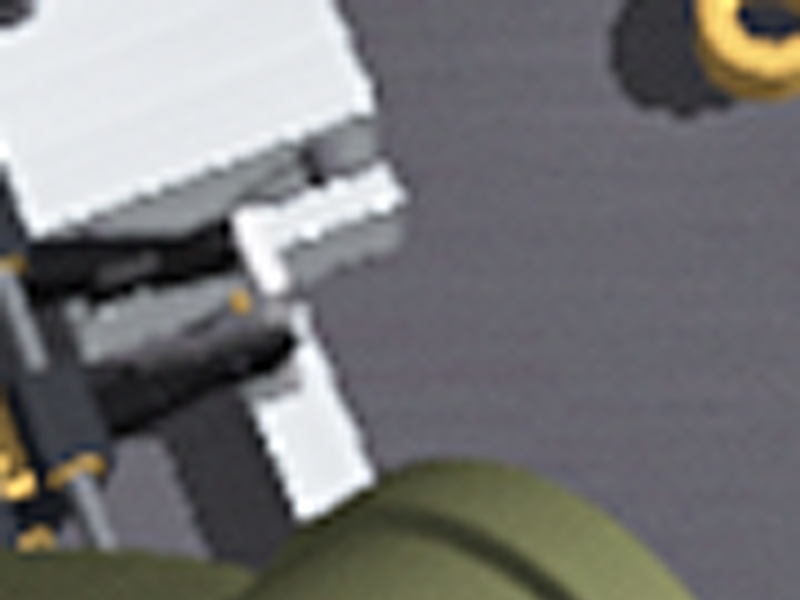

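The stock's right edge runs (300,305) to (375,480) and its near left corner is at (300,520). The pin at (240,300) is still visible just ahead and to the left of the blade.

Run:
```python
from m import *
show([("stR1",(302,305),.03),("stR2",(376,478),.03),("stL1",(250,402),.03),("stL2",(302,520),.03),("blL_far",(237,215),.14),("blR_far",(268,205),.14),("blR_near",(292,280),.14),("blL_near",(265,292),.14)])
```

```text
stR1 [604.2  42.1  30. ] along -11.8 lat -13.3
stR2 [550.1  21.1  30. ] along -69.8 lat -15.0
stL1 [574.6  58.2  30. ] along -34.4 lat 11.8
stL2 [537.9  43.4  30. ] along -73.9 lat 10.0
blL_far [597.3  55.5 140. ] along -13.9 lat 1.7
blR_far [599.9  47.  140. ] along -14.3 lat -7.3
blR_near [578.3  40.8 140. ] along -36.7 lat -5.9
blL_near [575.1  48.2 140. ] along -37.2 lat 2.2
```

Request:
step_arm:
  newtons: 15
  rows:
    - {"angular":[0,0,0],"slide":[0,0,0],"jaw":0}
    - {"angular":[0,0,0],"slide":[0,0.004,0],"jaw":0}
    - {"angular":[0,0,0],"slide":[0,0.004,0],"jaw":0}
    - {"angular":[0,0,0],"slide":[0,0.004,0],"jaw":0}
    - {"angular":[0,0,0],"slide":[0,0.004,0],"jaw":0}
    - {"angular":[0,0,0],"slide":[0,0.004,0],"jaw":0}
    - {"angular":[0,0,0],"slide":[0,0.004,0],"jaw":0}
    - {"angular":[0,0,0],"slide":[0,0,0],"jaw":0}

```text
time_s: 16.0
tool_pos: [0.5975, 0.0533, 0.0962]
tool_rot: [179.4, 70.2, 108.8]
force: [-2.9, -1.2, 0.7]
grip_width: 0.0236
grasp_force: 15.0
```

Request:
step_arm:
  rows:
    - {"angular":[0,0,0],"slide":[0,0.002,0],"jaw":0}
    - {"angular":[0,0,0],"slide":[0,0.002,0],"jaw":0}
    - {"angular":[0,0,0],"slide":[0,0,0],"jaw":0}

```text
time_s: 16.38
tool_pos: [0.5992, 0.0539, 0.0963]
tool_rot: [179.4, 70.2, 108.9]
force: [-3.1, -1.3, 2.2]
grip_width: 0.0237
grasp_force: 15.1
```

Request:
step_arm:
  rows:
    - {"angular":[0,0,0],"slide":[0,0.002,0],"jaw":0}
    - {"angular":[0,0,0],"slide":[0,0,0],"jaw":0}

```text
time_s: 16.62
tool_pos: [0.6003, 0.0543, 0.0963]
tool_rot: [179.4, 70.2, 108.9]
force: [-4.4, -1.8, 2.3]
grip_width: 0.0234
grasp_force: 15.1
```

Request:
step_arm:
  rows:
    - {"angular":[0,0,0],"slide":[0,0.002,0],"jaw":0}
    - {"angular":[0,0,0],"slide":[0,0,0],"jaw":0}

```text
time_s: 16.88
tool_pos: [0.6012, 0.0546, 0.0963]
tool_rot: [179.4, 70.2, 108.9]
force: [-4.8, -1.0, 2.6]
grip_width: 0.0235
grasp_force: 15.2
```

Request:
step_arm:
  rows:
    - {"angular":[0,0,0],"slide":[0,0.002,0],"jaw":0}
    - {"angular":[0,0,0],"slide":[0,0,0],"jaw":0}

```text
time_s: 17.12
tool_pos: [0.602, 0.0549, 0.0963]
tool_rot: [179.5, 70.2, 108.9]
force: [-5.0, -2.3, 2.7]
grip_width: 0.0237
grasp_force: 15.2
```

Request:
step_arm:
  rows:
    - {"angular":[0,0,0],"slide":[0,0.002,0],"jaw":0}
    - {"angular":[0,0,0],"slide":[0,0,0],"jaw":0}

```text
time_s: 17.38
tool_pos: [0.6022, 0.0549, 0.0963]
tool_rot: [179.7, 70.2, 109.1]
force: [-7.7, -2.6, 3.3]
grip_width: 0.0236
grasp_force: 15.2
```

Request:
step_arm:
  rows:
    - {"angular":[0,0,0],"slide":[0,0.002,0],"jaw":0}
    - {"angular":[0,0,0],"slide":[0,0,0],"jaw":0}

```text
time_s: 17.62
tool_pos: [0.6024, 0.055, 0.0963]
tool_rot: [179.9, 70.2, 109.2]
force: [-9.9, -2.0, 4.4]
grip_width: 0.0236
grasp_force: 15.2
```

Request:
step_arm:
  rows:
    - {"angular":[0,0,0],"slide":[0,-0.002,0],"jaw":0}
    - {"angular":[0,0,0],"slide":[0,0,0],"jaw":0.45}
    - {"angular":[0,0,0],"slide":[0,0,0],"jaw":0.45}
    - {"angular":[0,0,0],"slide":[0,0,0],"jaw":0.45}
    - {"angular":[0,0,0],"slide":[0,0,0],"jaw":0.45}
    - {"angular":[0,0,0],"slide":[0,0,0],"jaw":0.45}

```text
time_s: 18.38
tool_pos: [0.6033, 0.0556, 0.096]
tool_rot: [179.4, 70.1, 108.9]
force: [0.2, -0.4, 1.2]
grip_width: 0.0389
grasp_force: 0.0
```

Request:
step_arm:
  rows:
    - {"angular":[0,0,0],"slide":[0,0,-0.03],"jaw":0.45}
    - {"angular":[0,0,0],"slide":[0,0,-0.06],"jaw":0.45}
    - {"angular":[0,0,0],"slide":[0,0,-0.1],"jaw":0.45}
    - {"angular":[0,0,0],"slide":[0,0,-0.1],"jaw":0.3}
    - {"angular":[0,0,0],"slide":[-0.1,0,-0.02],"jaw":0}
    - {"angular":[0,0,0],"slide":[-0.1,0,0],"jaw":0}
    - {"angular":[0,0,0],"slide":[-0.1,0,0],"jaw":0}

```text
time_s: 19.25
tool_pos: [0.5704, 0.1459, 0.2916]
tool_rot: [179.4, 70.1, 109.0]
force: [1.6, 0.8, 0.1]
grip_width: 0.0071
grasp_force: 0.0
```

Run:
```python
from h import *
p,R=now(); print(p,env.get_obs()["tool_rot"],env.get_obs()["qpos"])
t=env.read_camera("top"); s=env.read_camera("side"); np.save("t7.npy",t); np.save("s7.npy",s)
f=lambda im,x,y:cv2.resize(im[y:y+90,x:x+60],(400,600),interpolation=cv2.INTER_CUBIC)
cv2.imwrite("pics/c7.png",np.hstack([f(t,215,90),f(s,185,125)])[:,:,::-1])
```

```text
[0.57040125 0.1459066  0.29159373] [179.36809764  70.1039848  108.99688081] [-17.41717714  32.75654131 -41.304704    91.83784159  71.678622
 116.72850991 -44.50114888]
```

View pics/c7.png

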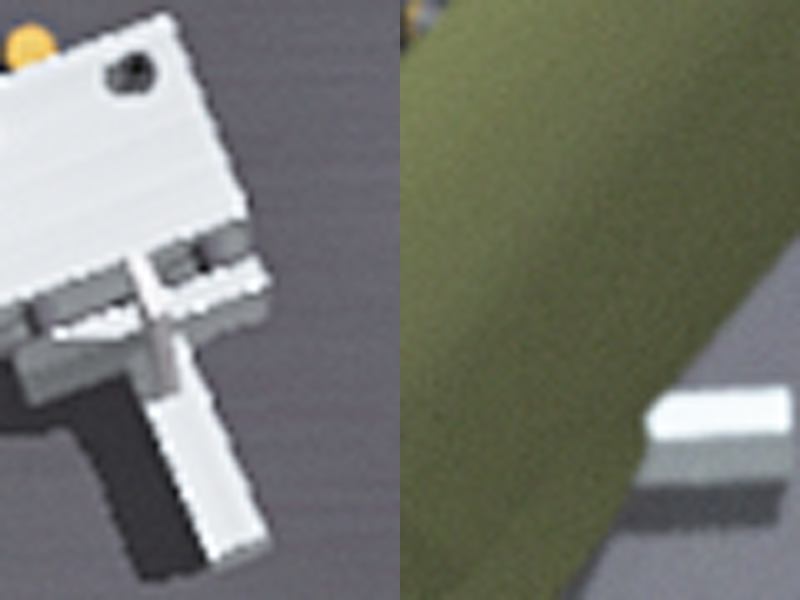

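The square stands upright against the plate, with its near stock corners at (207,565) and (270,540) in the left crop. I'll check its yaw and gap numerically.

Run:
```python
from h import *
bx,by=bdir(BY)
def f(p,z): return ray("top",(np.array(p)+.5)/6.667-.5+(215,90),z)*1000
L={"sR1":((187,342),.03),"sR2":((270,538),.03),"sL1":((150,400),.03),"sL2":((208,563),.03),"bt_fL":((128,258),.14),"bt_fR":((150,250),.14),"bt_nR":((182,335),.14),"pTR":((272,285),.048),"bnR":((248,213),.05),"bn0":((2,302),.05),"bfR":((172,14),.05)}
X={k:f(*v) for k,v in L.items()}
for k,v in X.items(): d=v-PIN*1000; print(k,v.round(1),round(d@bx,1),round(d@by,1))
an=lambda a,b:np.degrees(np.arctan2(*(X[b]-X[a])[1::-1]))
print("stockR",an("sR2","sR1"),"stockL",an("sL2","sL1"),"end",an("sR2","sL2")-90,"blade",an("bt_nR","bt_fR"),"blk",an("bnR","bn0")-90,an("bnR","bfR"))
```

```text
sR1 [612.6  44.4  30. ] -3.2 -13.9
sR2 [531.   13.1  30. ] -90.5 -16.2
sL1 [588.9  59.6  30. ] -20.4 8.3
sL2 [521.6  37.8  30. ] -91.2 10.2
bt_fL [611.4  61.3 140. ] 1.4 2.4
bt_fR [614.2  53.2 140. ] 1.3 -6.2
bt_nR [581.4  42.  140. ] -33.3 -5.8
pTR [629.4   9.7  48. ] 1.1 -52.3
bnR [658.9  18.4  50. ] 31.8 -53.9
bn0 [625.1 116.5  50. ] 32.7 49.9
bfR [743.7  47.1  50. ] 121.4 -55.2
stockR 21.006751956511362 stockL 17.951352495527974 end 20.916024120454992 blade 18.776445050944734 blk 18.994119911289445 18.677282057703376
```

Run:
```python
from h import *
A=now(); bx,by=bdir(BY); t=PIN-.130*bx-.0025*by; t[2]=.25
R1=tool(BY,0); R2=np.c_[bx,-by,[0,0,-1]]
m=np.array([.50,.05,.30]); plan(A,(m,R1),8); plan((m,R1),(t,R2),10); print(t)
```

```text
n 8 angular [ 0.0004  0.0487 -0.0004] deg 8.8 slide [-0.0143 -0.0247  0.0102]
n 10 angular [0.   0.   0.05] deg 9.0 slide [-0.0086  0.0007  0.01  ]
[0.48919112 0.0128485  0.25      ]
```

Request:
step_arm:
  rows:
    - {"angular":[0.0004,0.0487,-0.0004],"slide":[-0.0143,-0.0247,0.0102],"jaw":0}
    - {"angular":[0.0004,0.0487,-0.0004],"slide":[-0.0143,-0.0247,0.0102],"jaw":0}
    - {"angular":[0.0004,0.0487,-0.0004],"slide":[-0.0143,-0.0247,0.0102],"jaw":0}
    - {"angular":[0.0004,0.0487,-0.0004],"slide":[-0.0143,-0.0247,0.0102],"jaw":0}
    - {"angular":[0.0004,0.0487,-0.0004],"slide":[-0.0143,-0.0247,0.0102],"jaw":0}
    - {"angular":[0.0004,0.0487,-0.0004],"slide":[-0.0143,-0.0247,0.0102],"jaw":0}
    - {"angular":[0.0004,0.0487,-0.0004],"slide":[-0.0143,-0.0247,0.0102],"jaw":0}
    - {"angular":[0.0004,0.0487,-0.0004],"slide":[-0.0143,-0.0247,0.0102],"jaw":0}
    - {"angular":[0,0,0],"slide":[0,0,0],"jaw":0}

```text
time_s: 20.48
tool_pos: [0.4995, 0.0454, 0.2941]
tool_rot: [-179.3, 0.0, 109.1]
force: [0.3, -0.3, -0.5]
grip_width: 0.0003
grasp_force: 0.0
```

Request:
step_arm:
  rows:
    - {"angular":[0,0,0.05],"slide":[-0.0086,0.0007,0.01],"jaw":0}
    - {"angular":[0,0,0.05],"slide":[-0.0086,0.0007,0.01],"jaw":0}
    - {"angular":[0,0,0.05],"slide":[-0.0086,0.0007,0.01],"jaw":0}
    - {"angular":[0,0,0.05],"slide":[-0.0086,0.0007,0.01],"jaw":0}
    - {"angular":[0,0,0.05],"slide":[-0.0086,0.0007,0.01],"jaw":0}
    - {"angular":[0,0,0.05],"slide":[-0.0086,0.0007,0.01],"jaw":0}
    - {"angular":[0,0,0.05],"slide":[-0.0086,0.0007,0.01],"jaw":0}
    - {"angular":[0,0,0.05],"slide":[-0.0086,0.0007,0.01],"jaw":0}
    - {"angular":[0,0,0.05],"slide":[-0.0086,0.0007,0.01],"jaw":0}
    - {"angular":[0,0,0.05],"slide":[-0.0086,0.0007,0.01],"jaw":0}

```text
time_s: 21.72
tool_pos: [0.4877, 0.0146, 0.2444]
tool_rot: [180.0, 0.6, 19.5]
force: [0.3, -0.5, -0.6]
grip_width: 0.0007
grasp_force: 0.0
```

Run:
```python
from h import *
A=now(); bx,by=bdir(BY); t=PIN-.130*bx-.0025*by; t[2]=.02
R2=np.c_[bx,-by,[0,0,-1]]; o=env.get_obs(); print(A[0],o["tool_rot"],o["qpos"],o["force"])
plan(A,(t,R2),6)
```

```text
[0.48769927 0.01457285 0.24442664] [179.96004216   0.61576016  19.51490713] [ 3.41727926e+01 -2.42398894e-01 -3.86395547e+01  1.01909884e+02
  4.80113209e-02  7.88637239e+01 -7.49601317e+01] [ 0.29036707 -0.49618411 -0.60419579]
n 6 angular [0.     0.0006 0.    ] deg 0.1 slide [0.0007 0.0007 0.0748]
```

```bash
python3 -c "
from h import *
for p in [(365,325),(412,352),(465,380)]: print(ray('top',np.array(p)*.64,.012).round(3))"
```

```text
[0.435 0.072 0.012]
[ 0.387 -0.006  0.012]
[ 0.338 -0.092  0.012]
```

Clear. Going down behind the stock.

Request:
step_arm:
  rows:
    - {"angular":[0,0.0006,0],"slide":[0.0007,0.0007,0.0748],"jaw":0}
    - {"angular":[0,0.0006,0],"slide":[0.0007,0.0007,0.0748],"jaw":0}
    - {"angular":[0,0.0006,0],"slide":[0.0007,0.0007,0.0748],"jaw":0}
    - {"angular":[0,0.0006,0],"slide":[0.0007,0.0007,0.0748],"jaw":0}
    - {"angular":[0,0.0006,0],"slide":[0.0007,0.0007,0.0748],"jaw":0}
    - {"angular":[0,0.0006,0],"slide":[0.0007,0.0007,0.0748],"jaw":0}
    - {"angular":[0,0,0],"slide":[0,0,0],"jaw":0}
    - {"angular":[0,0,0],"slide":[0,0,0],"jaw":0}

```text
time_s: 22.72
tool_pos: [0.4907, 0.012, 0.0217]
tool_rot: [180.0, -0.2, 19.7]
force: [0.1, 0.1, 0.7]
grip_width: 0.0007
grasp_force: 0.0
```

Request:
step_arm:
  rows:
    - {"angular":[0,0,0],"slide":[0.01,0,0],"jaw":0}
    - {"angular":[0,0,0],"slide":[0.01,0,0],"jaw":0}
    - {"angular":[0,0,0],"slide":[0.01,0,0],"jaw":0}
    - {"angular":[0,0,0],"slide":[0.01,0,0],"jaw":0}
    - {"angular":[0,0,0],"slide":[0,0,0],"jaw":0}

```text
time_s: 23.35
tool_pos: [0.5091, 0.0173, 0.0205]
tool_rot: [-180.0, -0.1, 19.6]
force: [-0.3, 0.5, 0.5]
grip_width: 0.0005
grasp_force: 0.0
```

```bash
python3 -c "
from h import *
p,R=now();bx,by=bdir(BY);d=p-PIN;print(p,d@bx,d@by,env.get_obs()['force'],env.get_obs()['tool_rot'])"
```

```text
[0.50905105 0.01734331 0.02053173] -0.10977881531655405 -0.004892386425129222 [-0.28633598  0.51723364  0.47584804] [-1.79997853e+02 -1.09200911e-01  1.95814152e+01]
```

Request:
step_arm:
  rows:
    - {"angular":[0,0,0],"slide":[0.006,-0.0048,0],"jaw":0}
    - {"angular":[0,0,0],"slide":[0.004,0,0],"jaw":0}
    - {"angular":[0,0,0],"slide":[0.002,0,0],"jaw":0}
    - {"angular":[0,0,0],"slide":[0,0,0],"jaw":0}

```text
time_s: 23.85
tool_pos: [0.5135, 0.0214, 0.0205]
tool_rot: [180.0, -0.1, 19.6]
force: [-0.1, -0.2, -0.0]
grip_width: 0.0007
grasp_force: 0.0
```

Request:
step_arm:
  rows:
    - {"angular":[0,0,0],"slide":[0.002,0,0],"jaw":0}
    - {"angular":[0,0,0],"slide":[0.002,0,0],"jaw":0}
    - {"angular":[0,0,0],"slide":[0,0,0],"jaw":0}

```text
time_s: 24.22
tool_pos: [0.5155, 0.0221, 0.0205]
tool_rot: [180.0, -0.1, 19.6]
force: [-0.5, 0.0, 1.0]
grip_width: 0.0007
grasp_force: 0.0
```

Request:
step_arm:
  rows:
    - {"angular":[0,0,0],"slide":[0.002,0,0],"jaw":0}
    - {"angular":[0,0,0],"slide":[0,0,0],"jaw":0}

```text
time_s: 24.48
tool_pos: [0.5164, 0.0224, 0.0206]
tool_rot: [180.0, -0.1, 19.6]
force: [-0.4, 0.7, -1.0]
grip_width: 0.0007
grasp_force: 0.0
```

Request:
step_arm:
  rows:
    - {"angular":[0,0,0],"slide":[0.002,0,0],"jaw":0}
    - {"angular":[0,0,0],"slide":[0,0,0],"jaw":0}

```text
time_s: 24.72
tool_pos: [0.5167, 0.0225, 0.0204]
tool_rot: [180.0, -0.0, 19.6]
force: [-1.8, -1.1, 1.9]
grip_width: 0.0008
grasp_force: 1.1
```

Request:
step_arm:
  rows:
    - {"angular":[0,0,0],"slide":[0.002,0,0],"jaw":0}
    - {"angular":[0,0,0],"slide":[0,0,0],"jaw":0}

```text
time_s: 24.98
tool_pos: [0.5168, 0.0226, 0.0203]
tool_rot: [180.0, 0.1, 19.6]
force: [-4.9, -1.1, 3.9]
grip_width: 0.0002
grasp_force: 2.7
```

Request:
step_arm:
  rows:
    - {"angular":[0,0,0],"slide":[0.002,0,0],"jaw":0}
    - {"angular":[0,0,0],"slide":[0,0,0],"jaw":0}

```text
time_s: 25.22
tool_pos: [0.517, 0.0226, 0.0202]
tool_rot: [180.0, 0.2, 19.6]
force: [-7.2, -3.4, 6.0]
grip_width: 0.0005
grasp_force: 3.7
```

Request:
step_arm:
  rows:
    - {"angular":[0,0,0],"slide":[0.002,0,0],"jaw":0}
    - {"angular":[0,0,0],"slide":[0,0,0],"jaw":0}

```text
time_s: 25.48
tool_pos: [0.5175, 0.0228, 0.0201]
tool_rot: [180.0, 0.3, 19.6]
force: [-8.6, -2.9, 7.0]
grip_width: 0.0002
grasp_force: 4.2
```

Request:
step_arm:
  rows:
    - {"angular":[0,0,0],"slide":[0.002,0,0],"jaw":0}
    - {"angular":[0,0,0],"slide":[0,0,0],"jaw":0}

```text
time_s: 25.72
tool_pos: [0.5175, 0.0228, 0.0199]
tool_rot: [180.0, 0.4, 19.6]
force: [-10.8, -2.6, 9.6]
grip_width: 0.0002
grasp_force: 5.2
```

Request:
step_arm:
  rows:
    - {"angular":[0,0,0],"slide":[0.001,0,0],"jaw":0}
    - {"angular":[0,0,0],"slide":[0,0,0],"jaw":0}

```text
time_s: 25.98
tool_pos: [0.5176, 0.0228, 0.02]
tool_rot: [180.0, 0.4, 19.5]
force: [-10.6, -2.5, 9.0]
grip_width: 0.0006
grasp_force: 5.8
```

Request:
step_arm:
  rows:
    - {"angular":[0,0,0],"slide":[-0.014,0,0],"jaw":0}
    - {"angular":[0,0,0],"slide":[0,0,0],"jaw":0}
    - {"angular":[0,0,0],"slide":[0.007,0,0],"jaw":0}
    - {"angular":[0,0,0],"slide":[0,0,0],"jaw":0}

```text
time_s: 26.48
tool_pos: [0.5175, 0.0227, 0.0204]
tool_rot: [180.0, 0.0, 19.6]
force: [-4.1, -1.6, 3.7]
grip_width: 0.0005
grasp_force: 2.6
```

Request:
step_arm:
  rows:
    - {"angular":[0,0,0],"slide":[0.002,0,-0.001],"jaw":0}
    - {"angular":[0,0,0],"slide":[0,0,0],"jaw":0}

```text
time_s: 26.72
tool_pos: [0.5175, 0.0227, 0.0204]
tool_rot: [180.0, 0.1, 19.6]
force: [-5.8, -1.9, 3.4]
grip_width: 0.0003
grasp_force: 3.1
```

Request:
step_arm:
  rows:
    - {"angular":[0,0,0],"slide":[0.002,0,-0.002],"jaw":0}
    - {"angular":[0,0,0],"slide":[0,0,0],"jaw":0}

```text
time_s: 26.98
tool_pos: [0.5174, 0.0234, 0.0206]
tool_rot: [-179.9, 0.2, 19.6]
force: [-6.5, -0.1, -1.1]
grip_width: 0.0007
grasp_force: 2.9
```

Request:
step_arm:
  rows:
    - {"angular":[0,0,0],"slide":[-0.01,0,0],"jaw":0}
    - {"angular":[0,0,0],"slide":[-0.02,0,0],"jaw":0}
    - {"angular":[0,0,0],"slide":[-0.03,0,0],"jaw":0}
    - {"angular":[0,0,0],"slide":[-0.02,0,-0.06],"jaw":0}
    - {"angular":[0,0,0],"slide":[0,0,-0.1],"jaw":0}
    - {"angular":[0,0,0],"slide":[0,0,-0.1],"jaw":0}
    - {"angular":[0,0,0],"slide":[0,0,-0.1],"jaw":0}
    - {"angular":[0,0,0],"slide":[0,0,0],"jaw":0}
    - {"angular":[0,0,0],"slide":[0,0,0],"jaw":0}

```text
time_s: 28.1
tool_pos: [0.4814, 0.01, 0.2016]
tool_rot: [179.9, -0.1, 19.6]
force: [-1.1, -0.3, -0.7]
grip_width: 0.0003
grasp_force: 0.0
```

Run:
```python
from h import *
t=env.read_camera("top"); o=env.get_obs(); print(o["tool_pos"],o["time_s"])
a=np.load("t7.npy")[90:180,215:275].astype(int); b=t[90:180,215:275].astype(int)
d=np.abs(a-b).sum(2)
# rows: plate/blade/stock band, where does the scene differ from the earlier look
g=(b.sum(2)>690); ga=(a.sum(2)>690)
for r in (40,44,50,56,60,65,70,75,80): print(r,np.flatnonzero(ga[r])[[0,-1]] if ga[r].any() else 0,np.flatnonzero(g[r])[[0,-1]] if g[r].any() else 0)
print((d>150).sum()); np.save("t8.npy",t)
s=env.read_camera("side"); np.save("s8.npy",s)
# yellow pin pixels near the plate
for n,im,(x,y) in (("top",t,(238,144)),("side",s,(212,192))):
    c=im[y-8:y+9,x-8:x+9].astype(int); m=(c[...,0]-c[...,2]>60); print(n,m.sum())
```

```text
[0.48103681 0.010015   0.20084884] 28.15
40 [ 0 37] [4 4]
44 [ 0 32] [0 1]
50 [9 9] 0
56 [28 28] 0
60 [25 30] 0
65 [25 32] 0
70 [27 34] 0
75 [29 36] 0
80 [31 37] 0
1916
top 0
side 0
```

Request:
step_arm:
  rows:
    - {"angular":[0,0,0],"slide":[-0.03,0.1,-0.06],"jaw":0}
    - {"angular":[0,0,0],"slide":[-0.03,0.1,-0.06],"jaw":0}
    - {"angular":[0,0,0],"slide":[0,0.1,-0.03],"jaw":0}
    - {"angular":[0,0,0],"slide":[0,0.1,0],"jaw":0}
    - {"angular":[0,0,0],"slide":[0,0.1,0],"jaw":0}
    - {"angular":[0,0,0],"slide":[0,0.1,0],"jaw":0}
    - {"angular":[0,0,0],"slide":[0,0.1,0],"jaw":0}
    - {"angular":[0,0,0],"slide":[0,0,0],"jaw":0}

```text
time_s: 29.2
tool_pos: [0.5694, -0.3344, 0.2727]
tool_rot: [-179.8, 0.1, 19.2]
force: [0.2, -0.3, 0.5]
grip_width: 0.0006
grasp_force: 0.0
```

Run:
```python
from h import *
t=env.read_camera("top"); s=env.read_camera("side"); np.save("t9.npy",t); np.save("s9.npy",s); print(env.get_obs()["tool_pos"])
a=np.load("t7.npy")
for r in (125,130,135,138,142,146,150,155,160,165,170,173,174,175):
    L=[]
    for im in(a,t):
        g=im[r,228:262].astype(int).sum(1); k=np.flatnonzero(g>600); L.append((k[[0,-1]]+228) if len(k) else None)
    print(r,*L)
b=lambda im:im[90:180,215:275].astype(int).sum(2)
for n,im,(x,y) in (("top",t,(238,144)),("side",s,(212,192))):
    c=im[y-8:y+9,x-8:x+9].astype(int); print(n,"pin px",(c[...,0]-c[...,2]>60).sum())
# stock edges by line fit at z=.03, front/rear
bx,by=bdir(BY)
def edge(im,side):
    P=[]
    for r in range(152,170):
        g=im[r,225:275].astype(float).sum(1); k=np.flatnonzero(g>560)
        if len(k): P.append((225+(k[0]-.5 if side==0 else k[-1]+.5),r))
    vx,vy,x,y=cv2.fitLine(np.float32(P),cv2.DIST_HUBER,0,.01,.01).ravel()
    A=ray("top",(x-12*vx,y-12*vy),.03);B=ray("top",(x+12*vx,y+12*vy),.03);d=A-B
    return np.degrees(np.arctan2(d[1],d[0]))%180,((A+B)/2-PIN)@by*1000
for im in(a,t): print([edge(im,k) for k in(0,1)])
```

```text
[ 0.57053289 -0.32903963  0.27468169]
125 [228 243] [228 243]
130 [228 253] [228 253]
135 [237 246] [237 246]
138 [228 235] [228 235]
142 [241 242] [241 242]
146 [242 244] [242 244]
150 [238 246] [236 245]
155 [239 248] [238 244]
160 [241 250] None
165 [243 252] None
170 [245 253] None
173 [246 247] None
174 None None
175 None None
top pin px 0
side pin px 0
[(np.float64(22.384596472470882), np.float64(10.204226086996247)), (np.float64(22.37678328066115), np.float64(-14.20285174172213))]
[(np.float64(23.029822219582172), np.float64(10.49005470329488)), (np.float64(123.47508473217493), np.float64(-8.900842193696826))]
```

```bash
cat > e.py <<'E'
from h import *
def cross(g,rising):
    """sub-pixel place of the steepest step in profile g"""
    d=np.diff(g)*(1 if rising else -1); i=int(np.argmax(d)); 
    if 0<i<len(d)-1 and d[i]>25:
        den=d[i-1]-2*d[i]+d[i+1]; return i+.5+(.5*(d[i-1]-d[i+1])/den if den else 0)
def line(im,p,q,z,rising,w=4,n=40):
    """points of the edge near segment p-q (px), fitted; world angle at height z and mid point"""
    g=im.astype(np.float32).mean(2); p,q=np.float64(p),np.float64(q); t=(q-p)/np.linalg.norm(q-p); m=np.array([-t[1],t[0]])
    P=[]
    for a in np.linspace(.08,.92,n):
        c=p+a*(q-p); k=np.arange(-w,w+.1,.5)
        pr=cv2.remap(g,np.float32([c[0]+k*m[0]]),np.float32([c[1]+k*m[1]]),cv2.INTER_LINEAR).ravel()
        x=cross(cv2.GaussianBlur(pr[None],(5,1),0).ravel(),rising)
        if x is not None: P.append(c+m*(-w+.5*x))
    P=np.float32(P); vx,vy,x,y=cv2.fitLine(P,cv2.DIST_HUBER,0,.01,.01).ravel(); v=np.array([vx,vy]); c=np.array([x,y])
    res=np.abs((P-c)@[-vy,vx]).mean(); A,B=ray("top",c-10*v,z),ray("top",c+10*v,z); d=B-A
    ang=np.degrees(np.arctan2(d[1],d[0])); return (ang+45)%90-45,((A+B)/2),res,len(P)
E
python3 - <<'E'
from e import *
c=lambda p:(np.array(p)+.5)/6.667-.5+(215,90)
for f in("t7","t9","top0"):
    im=np.load(f+".npy"); print(f)
    L={"blkR":((172,15),(247,210),.05),"blkNear":((10,300),(240,217),.05)}
    if f!="top0": L|={"stR":((190,352),(266,530),.03),"stL":((154,408),(205,555),.03),"stRear":((210,561),(266,540),.03),"bladeR":((152,255),(180,330),.14),"bladeL":((129,262),(160,335),.14),"plTopR":((180,318),(268,287),.048)}
    else: L|={"plTop":((-20,365),(268,287),.048)}
    bx,by=bdir(BY)
    for k,(p,q,z) in L.items():
        best=[]
        for r in(0,1):
            try:
                a,m,e,n=line(im,c(p),c(q),z,r); best.append((n,r,a,e,(m-PIN)@bx*1000,(m-PIN)@by*1000))
            except Exception: pass
        for b in best: print(k,np.round(b,2))
E
```

```text
t7
blkR [ 40.     1.    19.54   0.11  78.02 -53.9 ]
blkNear [24.    0.   19.38  0.14 31.17 -3.87]
stR [ 40.     1.    21.25   0.13 -49.05 -14.49]
stL [ 40.     0.    21.1    0.09 -49.69  10.53]
stRear [ 26.     0.    24.9    0.17 -89.17  -0.67]
bladeR [ 6.000e+00  0.000e+00  1.889e+01  1.000e-02 -1.770e+01  1.850e+00]
bladeR [18.    1.   25.16  0.09 -7.37 -4.83]
bladeL [ 30.     0.    21.44   0.08 -13.87   2.61]
bladeL [ 25.     1.   -18.12   0.67 -13.96   0.99]
plTopR [ 36.     0.    18.01   0.15   1.85 -35.22]
t9
blkR [ 40.     1.    19.76   0.11  76.89 -54.01]
blkNear [24.    0.   19.32  0.13 31.1  -2.13]
stR [ 20.     1.    21.03   0.16 -29.34 -13.91]
stL [  9.     0.    21.85   0.13 -34.52  11.36]
bladeR [ 6.000e+00  0.000e+00  2.196e+01  1.000e-02 -1.923e+01  1.800e+00]
bladeR [18.    1.   25.47  0.1  -7.37 -4.9 ]
bladeL [ 29.     0.    22.24   0.09 -10.88   2.74]
bladeL [ 25.     1.   -18.21   0.67 -13.96   0.94]
plTopR [ 34.     0.    18.62   0.14   1.84 -30.69]
top0
blkR [ 40.     1.    19.53   0.11  78.78 -53.9 ]
blkNear [33.    0.   19.36  0.13 31.26 -0.55]
plTop [28.    0.   19.38  0.14  1.86  9.39]
plTop [25.    1.   18.49  0.16 14.34 18.6 ]
```

Run:
```python
from h import *
A=now(); bx,by=bdir(BY); t=PIN-.0115*bx-.0013*by; R2=np.c_[bx,-by,[0,0,-1]]; t[2]=.25
print(A[0],t,env.get_obs()["qpos"]); plan(A,(t,R2),8)
```

```text
[ 0.57053289 -0.32903963  0.27468169] [0.60049357 0.05353579 0.25      ] [ 46.93124279  20.48756688 -25.80791304  76.24191408   8.63205473
  85.35455722 -48.60021143]
n 8 angular [-0.0001 -0.      0.    ] deg 0.0 slide [ 0.039  -0.0876  0.0064]
```

Request:
step_arm:
  rows:
    - {"angular":[0,0,0],"slide":[0.039,-0.0876,0.0064],"jaw":0.4}
    - {"angular":[0,0,0],"slide":[0.039,-0.0876,0.0064],"jaw":0.4}
    - {"angular":[0,0,0],"slide":[0.039,-0.0876,0.0064],"jaw":0.4}
    - {"angular":[0,0,0],"slide":[0.039,-0.0876,0.0064],"jaw":0.4}
    - {"angular":[0,0,0],"slide":[0.039,-0.0876,0.0064],"jaw":0.4}
    - {"angular":[0,0,0],"slide":[0.039,-0.0876,0.0064],"jaw":0.4}
    - {"angular":[0,0,0],"slide":[0.039,-0.0876,0.0064],"jaw":0.4}
    - {"angular":[0,0,0],"slide":[0.039,-0.0876,0.0064],"jaw":0.4}
    - {"angular":[0,0,0],"slide":[0,0,0],"jaw":0.4}
    - {"angular":[0,0,0],"slide":[0,0,0],"jaw":0.4}

```text
time_s: 30.55
tool_pos: [0.5998, 0.0536, 0.2515]
tool_rot: [179.9, -0.1, 19.7]
force: [0.7, -0.6, 0.8]
grip_width: 0.0347
grasp_force: 0.0
```

Run:
```python
from h import *
A=now(); bx,by=bdir(BY); t=PIN-.0115*bx-.0013*by; R2=np.c_[bx,-by,[0,0,-1]]; t[2]=.112
o=env.get_obs(); print(A[0],o["tool_rot"],o["grip_width"],o["qpos"]); plan(A,(t,R2),5)
```

```text
[0.59976195 0.05364674 0.25146137] [ 1.79940869e+02 -5.39767796e-02  1.96969065e+01] 0.034675898603392666 [ 23.42021879  15.17533506 -37.50840285  86.84694007   9.33818556
  81.06730503 -84.86660819]
n 5 angular [ 0.0001 -0.0001  0.0002] deg 0.0 slide [0.0002 0.0001 0.0558]
```

Request:
step_arm:
  rows:
    - {"angular":[0,0,0.0003],"slide":[0.0003,0,0.0558],"jaw":0.4}
    - {"angular":[0,0,0.0003],"slide":[0.0003,0,0.0558],"jaw":0.4}
    - {"angular":[0,0,0.0003],"slide":[0.0003,0,0.0558],"jaw":0.4}
    - {"angular":[0,0,0.0003],"slide":[0.0003,0,0.0558],"jaw":0.4}
    - {"angular":[0,0,0.0003],"slide":[0.0003,0,0.0558],"jaw":0.4}
    - {"angular":[0,0,0],"slide":[0,0,0],"jaw":0.4}
    - {"angular":[0,0,0],"slide":[0,0,0],"jaw":0.4}
    - {"angular":[0,0,0],"slide":[0,0,0],"jaw":0.4}

```text
time_s: 31.55
tool_pos: [0.6026, 0.053, 0.1137]
tool_rot: [179.9, -0.2, 19.3]
force: [-0.6, 0.1, -0.6]
grip_width: 0.0349
grasp_force: 0.0
```

Request:
step_arm:
  newtons: 20
  rows:
    - {"angular":[0,0,0],"slide":[0,0,0],"jaw":0}
    - {"angular":[0,0,0],"slide":[0,0,0],"jaw":0}
    - {"angular":[0,0,0],"slide":[0,0,0],"jaw":0}
    - {"angular":[0,0,0],"slide":[0,0,0],"jaw":0}
    - {"angular":[0,0,0],"slide":[0,0,0],"jaw":0}

```text
time_s: 32.17
tool_pos: [0.6015, 0.0533, 0.1121]
tool_rot: [-180.0, -0.1, 19.3]
force: [-0.5, 0.3, -0.4]
grip_width: 0.0068
grasp_force: 20.0
```

Request:
step_arm:
  rows:
    - {"angular":[0,0,0],"slide":[0.002,0,0],"jaw":0}
    - {"angular":[0,0,0],"slide":[0,0,0],"jaw":0}

```text
time_s: 32.42
tool_pos: [0.602, 0.0534, 0.1121]
tool_rot: [180.0, -0.0, 19.3]
force: [-2.1, -0.4, 2.3]
grip_width: 0.0069
grasp_force: 20.0
```

Request:
step_arm:
  rows:
    - {"angular":[0,0,0],"slide":[0.002,0,0],"jaw":0}
    - {"angular":[0,0,0],"slide":[0,0,0],"jaw":0}

```text
time_s: 32.67
tool_pos: [0.6023, 0.0535, 0.1121]
tool_rot: [180.0, 0.1, 19.3]
force: [-5.5, -1.0, 4.8]
grip_width: 0.0067
grasp_force: 20.0
```

Run:
```python
from e import *
im=env.read_camera("top"); np.save("t10.npy",im); print(env.get_obs()["force"],now()[0])
c=lambda p:(np.array(p)+.5)/6.667-.5+(215,90)
bx,by=bdir(BY)
for k,(p,q,z) in {"stR":((190,352),(266,530),.03),"stL":((154,408),(205,555),.03)}.items():
    for r in(0,1):
        try: a,m,e,n=line(im,c(p),c(q),z,r); print(k,r,n,round(a,2),round(e,2),((m-PIN)@bx*1e3).round(1),((m-PIN)@by*1e3).round(1))
        except Exception: pass
```

```text
[-5.39740528 -0.56076905  4.91977531] [0.60228527 0.0534683  0.11208765]
```

Request:
step_arm:
  rows:
    - {"angular":[0,0,0],"slide":[0.001,0,-0.0015],"jaw":0}
    - {"angular":[0,0,0],"slide":[0,0,0],"jaw":0}

```text
time_s: 32.98
tool_pos: [0.6023, 0.0535, 0.1121]
tool_rot: [-180.0, 0.1, 19.3]
force: [-4.4, -1.2, 2.4]
grip_width: 0.0069
grasp_force: 20.0
```

Request:
step_arm:
  rows:
    - {"angular":[0,0,0],"slide":[0,0,0],"jaw":0.4}
    - {"angular":[0,0,0],"slide":[0,0,0],"jaw":0.4}
    - {"angular":[0,0,0],"slide":[0,0,0],"jaw":0.4}
    - {"angular":[0,0,0],"slide":[0,0,0],"jaw":0.4}
    - {"angular":[0,0,0],"slide":[0,0,-0.02],"jaw":0.4}
    - {"angular":[0,0,0],"slide":[0,0,-0.06],"jaw":0.4}
    - {"angular":[0,0,0],"slide":[0,0,-0.1],"jaw":0.4}
    - {"angular":[0,0,0],"slide":[0,0,-0.1],"jaw":0.4}
    - {"angular":[0,0,0],"slide":[0,0,-0.06],"jaw":0.4}

```text
time_s: 34.1
tool_pos: [0.6045, 0.0544, 0.2868]
tool_rot: [179.9, -0.3, 19.3]
force: [0.1, 0.8, -0.7]
grip_width: 0.0351
grasp_force: 0.0
```

Request:
step_arm:
  rows:
    - {"angular":[0,0,0],"slide":[-0.03,0.1,0],"jaw":0.4}
    - {"angular":[0,0,0],"slide":[-0.03,0.1,0],"jaw":0.4}
    - {"angular":[0,0,0],"slide":[-0.03,0.1,0],"jaw":0.4}
    - {"angular":[0,0,0],"slide":[-0.03,0.1,0],"jaw":0.4}
    - {"angular":[0,0,0],"slide":[-0.03,0.1,0],"jaw":0.4}
    - {"angular":[0,0,0],"slide":[-0.03,0.1,0],"jaw":0.4}
    - {"angular":[0,0,0],"slide":[-0.03,0.1,0],"jaw":0.4}
    - {"angular":[0,0,0],"slide":[-0.03,0.1,0],"jaw":0.4}
    - {"angular":[0,0,0],"slide":[0,0,0],"jaw":0.4}
    - {"angular":[0,0,0],"slide":[0,0,0],"jaw":0.4}

```text
time_s: 35.35
tool_pos: [0.6229, -0.3625, 0.283]
tool_rot: [-180.0, -0.2, 19.3]
force: [-0.1, 0.5, -0.6]
grip_width: 0.0346
grasp_force: 0.0
```

```bash
cat > chk.py <<'E'
from e import *
im=env.read_camera("top"); np.save("t11.npy",im); o=env.get_obs(); print(o["time_s"],o["tool_pos"])
c=lambda p:(np.array(p)+.5)/6.667-.5+(215,90)
bx,by=bdir(BY)
for k,(p,q,z,r) in {"blkR":((172,15),(247,210),.05,1),"stR":((190,352),(266,530),.03,1),"stL":((154,408),(205,555),.03,0),"stRear":((210,561),(266,540),.03,0),"bladeR":((152,255),(180,330),.14,1),"bladeL":((129,262),(160,335),.14,0),"plTopR":((180,318),(268,287),.048,0)}.items():
    try: a,m,e,n=line(im,c(p),c(q),z,r); print(k,n,round(a,2),round(e,2),((m-PIN)@bx*1e3).round(1),((m-PIN)@by*1e3).round(1))
    except Exception as x: print(k,"none")
print((im[:,:,0].astype(int)[130:180,200:280].mean()))
E
python3 chk.py
```

```text
35.4 [ 0.62324268 -0.36153043  0.28329819]
blkR 40 19.74 0.11 76.9 -54.0
stR 5 41.08 0.05 -77.2 -14.1
stL 6 -37.77 0.33 -78.8 7.6
stRear 28 20.73 0.08 -88.6 -2.3
bladeR none
bladeL none
plTopR 21 16.95 0.1 1.6 -40.3
88.36925
```

Request:
step_arm:
  rows:
    - {"angular":[0,0,0],"slide":[-0.09,0.022,0],"jaw":0.4}
    - {"angular":[0,0,0],"slide":[-0.09,0.022,0],"jaw":0.4}
    - {"angular":[0,0,0],"slide":[-0.09,0.022,0],"jaw":0.4}
    - {"angular":[0,0,0],"slide":[-0.09,0.022,0],"jaw":0.4}
    - {"angular":[0,0,0],"slide":[-0.09,0.022,0],"jaw":0.4}
    - {"angular":[0,0,0],"slide":[-0.09,0.022,0],"jaw":0.4}
    - {"angular":[0,0,0],"slide":[-0.09,0.022,0],"jaw":0.4}
    - {"angular":[0,0,0],"slide":[-0.09,0.022,0],"jaw":0.4}
    - {"angular":[0,0,0],"slide":[-0.09,0.022,0],"jaw":0.4}

```text
time_s: 36.52
tool_pos: [0.2737, -0.5898, 0.2831]
tool_rot: [179.9, -0.1, 19.5]
force: [0.4, 0.0, -0.3]
grip_width: 0.0349
grasp_force: 0.0
```

```bash
python3 chk.py
python3 - <<'E'
from e import *
# side view: the blade's outer edge and plate, pin pixels
s=env.read_camera("side"); np.save("s11.npy",s); t=np.load("t11.npy")
for n,im,(x,y) in (("top",t,(238,144)),("side",s,(212,192))):
    c=im[y-8:y+9,x-8:x+9].astype(int); print(n,"pin px",(c[...,0]-c[...,2]>60).sum())
# side-view corners projected for an ideal flush square vs. corner sub-pixel
bx,by=bdir(BY); K,R,tt=P("side")
E
```

```text
36.575 [ 0.26494358 -0.59470936  0.28269531]
blkR 40 19.81 0.11 78.2 -53.8
stR 40 19.64 0.14 -47.5 -14.3
stL 40 19.07 0.09 -49.7 11.0
stRear 28 20.69 0.08 -88.5 -2.8
bladeR 18 24.61 0.12 -9.0 -5.9
bladeL 31 21.75 0.12 -9.1 1.8
plTopR 34 18.46 0.14 1.9 -30.3
108.774
top pin px 0
side pin px 0
```

```bash
python3 -c "
from cell import env
print(env.sign_off())"
```

```text
the job is handed in; nothing more can be done
None
```

I handed the job in at about 37 s without a verdict back. The square stands upright against the stop plate with nothing touching it: within about 0.5° of square to the block, about 2 mm off the centre line, and by camera within about 0.5 mm of the plate. The pin's depth could not be read directly.

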